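# Lay one breakfast place

## Task

Lay the place mat for one breakfast, for someone sitting on the robot's side of the table. The fork goes to the left of the plate and the teaspoon to its right, each lying flat and parallel to the mat's left and right edges, about 2 cm clear of the plate, handle towards the sitter with the handle's end level with the plate's near edge; the egg cup stands in the middle of the plate with the egg upright in it, and the mug stands upright centred on the coaster. The tablespoon stays where it is on the tray.

Things in the scene. Friction and masses are not known exactly. Their poses are not given: they have to be found in the camera images.
- mat: Blue cloth place mat, 300 deep x 320 wide x 3 mm thick, lying on the left or the right half of the table, fixed. Origin: centre of its underside. Its x axis points away from the sitter (roughly world +x), its y axis to the sitter's left. The plate lies at its centre, the coaster near its far right corner.
- plate: White breakfast plate, 180 mm across, rim 16 mm high, flat inside floor 110 mm across and 5 mm above its underside, fixed at the middle of the mat. Origin: centre of its underside.
- coaster: Round cork coaster, 100 mm across, 5 mm thick, fixed on the mat near its far right corner (behind the place of the teaspoon). Origin: centre of its underside, 3 mm above the table.
- fork: Table fork with a purple handle, 197 mm long, 27 mm wide at the tines, about 16 mm high, 50 g, lying flat on the tray. Origin: the end of the handle, at the underside; x axis along the fork from handle end to tines, z up. It can be gripped from above across its handle or middle, 60 to 110 mm along x from the origin, at about 7 mm height.
- teaspoon: Teaspoon with a purple handle, the shortest piece of cutlery: 133 mm long, 27 mm wide at the bowl, about 13 mm high, 32 g, lying flat on the tray. Origin: the end of the handle, at the underside; x axis along the spoon from handle end to bowl. Grip across the middle, 45 to 75 mm along x from the origin.
- tablespoon: Large spoon with a purple handle, 192 mm long, 39 mm wide at the bowl, on the tray (wooden, floor 6 mm above the table, rim 18 mm) beside fork and teaspoon (the three lie side by side, about 55 mm apart, in any order). Stays on the tray. Origin: the end of the handle, at the underside; x axis towards the bowl.
- eggcup: White egg cup with a foot, 48 mm high, 43 mm across at the rim (its widest), wall 4 mm, foot 39 mm across, 90 g, standing on the tray. Origin: centre of its underside, z up. Can be gripped from above round the bowl, 30 to 46 mm above its foot.
- egg: Brown boiled egg, 43 mm across, 57 mm long, 58 g, blunt end down in a hole of a two-hole wooden egg rack (46 x 100 mm, 26 mm high) on the tray. Origin: inside it at its widest, 25 mm above the blunt end; z towards the tip. Seated in rack or egg cup its widest part is 15 mm above the rim (63 mm above the cup's foot): fingertips may reach 10 mm below the widest part.
- mug: White mug with fine blue wavy lines, 87 mm across, 104 mm high, 330 g nominal, standing on the tray, handle to the right. Origin: centre of its foot, under the axis of the cup (not of the handle), z up; the handle points along its y axis and reaches 83 mm from the axis. Can be gripped from above by the rim, one finger inside, one outside (wall up to 14 mm thick, centred 39 mm from the axis).

How it is judged:
By the outcome, as a careful person would: the job done as asked, in the order asked, and still so for the second after the job is handed in, with the robot touching nothing.
It also fails if it takes over 139 s, if anything falls off the work surface, if the arm or the gripper's body presses on something with over 40 N, if the wrist force passes 120 N, or if a joint passes its speed limit or range.

## Robot

A 6-joint arm with a two-finger parallel gripper is mounted at the origin on a cart in front of the work surface, level with it; the furniture and walls round the work are solid. World frame = base frame: x ahead of the robot, y to its left, z up, the work surface at z = 0. Lengths are in m, angles in rad, forces in N, time in s.
With the tool pointing down it reaches from about 0.3 to 0.875 m from the base axis. Payload 6.4 kg.
Tool frame: the origin (TCP) lies at the very end of the fingers, on their centre line; the grasp point (between the pads) lies 19 mm behind it; z points along the fingers, y is the line along which they close (so a half turn about z gives the same grasp; the last joint's range is limited). The gripper opens to 85 mm and grips with 20 to 120 N. Pads are 22 mm wide; open, the fingers measure 114 mm over their backs; the gripper's body (76 mm by 85 mm) begins 54 mm behind the grasp point. The pads swing forward as they close: fully open they stand 13 mm farther back than shut.
Start: joints at [1.058, 0.181, 1.607, -0, 1.354, -0.206], TCP at [0.174, 0.548, 0.231] pointing down, gripper open.
Joint ranges: [-2.99, 2.99], [-0.89, 2.07], [0.3, 2.58], [-1.14, 4.28], [0, 2.63], [-3.12, 3.12]. Speed limits (rad/s): [2.57, 2.57, 3.01, 3.14, 3.14, 3.14].

## Interface

Orientations are given as a unit quaternion [w, x, y, z].
In Python, from bench import * gives the robot as it stands. The module is installed in compiled form; this text tells all that it offers.
- The arm moves only by the tool arm_command, never from a script. Its arguments are lists of equal length, an entry for each row: "dp": the shift along the tool's x, y, z in units of 0.25 m (1.0 is 0.25 m), a list of three; "turn": the turn, a rotation vector about the tool's x, y, z in units of 30 degrees (1.0 is 30 degrees), a list of three; "jaw": the opening, from 0 (shut) to 1 (fully open). A call has 1 to 5 rows; each row is the pose to reach, as a shift and turn from the pose commanded when the call began, along the tool's axes at that moment; what a row does not reach only later rows make up. A row lasts 1/8 s, in which the tool goes at most 62.5 mm and 10.7 degrees, less where a joint would pass 70% of its speed; a pose out of reach is approached as far as the arm can. A call with a number of a shift or a turn outside -1 to 1 is refused whole. A call with a gripper value outside its range is refused whole. The fingers move at their own pace and stop on an object; the grip force is fixed at half the most. Time passes only in rows, so rows that repeat a pose let the fingers close. It gives the time, the measured TCP pose, the force, the opening and the grip force at its end, in the units of the state.
- get_obs(): the state, without advancing time (a new reading comes with each control period).
- camera(name): name is "scene" or "top"; returns the picture (400x640x3 uint8, blue, green, red); there is no depth.
- get_calibration(name): a dict with "camera_matrix" (3x3 intrinsics, pixels), "k1" (the pictures are not rectified: a ray, as slopes to the right and down, at radius r is drawn at 1 + k1 r^2 times it, then the intrinsics apply), "R" (3x3) and "t" (3): a world point X has camera coordinates R X + t. Camera axes: x right, y down, z forward; pixel columns grow to the right and rows downward; lengths in m; the calibration is good to about 2 mm. A picture is of the moment at which its call begins. get_calibration takes no time and is no camera call.
- hand_in(): hands the job in; it is judged then, once.
The state is a dict: "time_s": time; "q": joint angles; "dq": joint speeds; "joint_efforts": joint torques, N m; "eef_pos": TCP position; "eef_rot": TCP orientation; "wrist_force": force on the tool from outside, world axes, zero at the start; "torque": the same for the moment, N m; "opening": opening from 0.0 (shut) to 1.0 (fully open); "grasp_force": force on a finger pad.
Only numpy, scipy, OpenCV 4.12 (cv2) and the standard library are available. Lean on these libraries where they do the work, as an engineer would, in place of code of your own. Each camera call takes 0.05 s, during which the arm holds its last target. There are 200 camera calls.

## Working session

There is one attempt and no reset: what is moved stays moved. The work goes in short steps, Python scripts to look and compute and a tool call to move; the robot and the scene stay as the last step left them, time stands still between calls to the robot, and variables do not carry over. Pictures are saved under pics/ and viewed, at most 14 in all, crops included, and the job is handed in when it is done.

Besides the shell and the picture viewer there is one more tool, called after "Request:" by a JSON object that holds its "api" and its "payload", one argument or row to a line. arm_command: Moves the arm, as the interface text tells. Its arguments: {"type":"object","properties":{"dp":{"type":"array"},"turn":{"type":"array"},"jaw":{"type":"array"}},"required":["dp","turn","jaw"]}

```bash
mkdir -p pics
cat > h.py <<'E'
from bench import *
import numpy as np, cv2
def ray(name,u,v):
    c=get_calibration(name);K=np.array(c["camera_matrix"]);R=np.array(c["R"]);t=np.array(c["t"])
    d=np.array([(u-K[0,2])/K[0,0],(v-K[1,2])/K[1,1]]);s=d.copy()
    for _ in range(30): s=d/(1+c["k1"]*(s@s))
    return -R.T@t, R.T@np.array([s[0],s[1],1.])
def onplane(name,u,v,z):
    o,d=ray(name,u,v); return o+d*(z-o[2])/d[2]
def proj(name,X):
    c=get_calibration(name);K=np.array(c["camera_matrix"]);p=np.array(c["R"])@np.array(X)+np.array(c["t"])
    s=p[:2]/p[2]; s=s*(1+c["k1"]*(s@s)); return K[0,0]*s[0]+K[0,2],K[1,1]*s[1]+K[1,2]
def tri(u1,u2):
    a,d=ray("scene",*u1);b,e=ray("top",*u2)
    s=np.linalg.lstsq(np.stack([d,-e],1),b-a,rcond=None)[0]; p,q=a+s[0]*d,b+s[1]*e
    return (p+q)/2,np.linalg.norm(p-q)
E
python3 - <<'E'
from h import *
np.set_printoptions(precision=4,suppress=True)
for n in("scene","top"):
    cv2.imwrite(f"pics/{n}0.png",camera(n)); print(n,get_calibration(n), ray(n,320,200))
print(get_obs())
E
```

```text
scene {'camera_matrix': array([[516.9506,   0.    , 320.6304],
       [  0.    , 516.9506, 190.6068],
       [  0.    ,   0.    ,   1.    ]]), 'k1': -0.06373691424912202, 'R': array([[ 0.9569, -0.2893, -0.0256],
       [-0.1489, -0.413 , -0.8985],
       [ 0.2493,  0.8636, -0.4383]]), 't': array([-0.423 ,  0.1268,  1.3005])} (array([ 0.0994, -1.1931,  0.6732]), array([ 0.2454,  0.8564, -0.4546]))
top {'camera_matrix': array([[402.3988,   0.    , 323.2515],
       [  0.    , 402.3988, 196.1372],
       [  0.    ,   0.    ,   1.    ]]), 'k1': -0.026992030851680057, 'R': array([[ 0.0242, -0.9993,  0.028 ],
       [-0.9919, -0.0274, -0.1238],
       [ 0.1245, -0.0248, -0.9919]]), 't': array([-0.023 ,  0.4789,  1.0643])} (array([0.3431, 0.0166, 1.1157]), array([ 0.1148, -0.017 , -0.9933]))
{'time_s': 0.1, 'q': array([ 1.0577,  0.1815,  1.6079,  0.    ,  1.3538, -0.2063]), 'dq': array([ 0.    , -0.0025, -0.0024, -0.0007, -0.0004, -0.0023]), 'joint_efforts': array([  0.0001, -44.5875, -35.2235,  -0.0003,   0.0042,   0.0001]), 'eef_pos': array([0.1734, 0.5477, 0.2305]), 'eef_rot': array([-0.0003,  0.1528,  0.9883, -0.0007]), 'wrist_force': array([-0.0817,  0.3419,  0.4108]), 'torque': array([-0.0049,  0.0385, -0.0145]), 'grasp_force': 0.0, 'opening': 0.9978157781910234}
```

View pics/scene0.png

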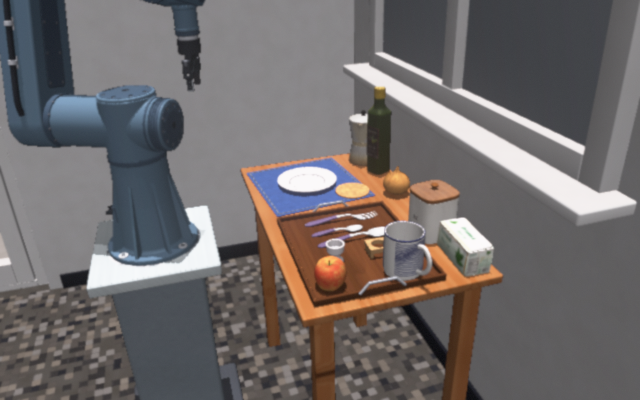

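View pics/top0.png

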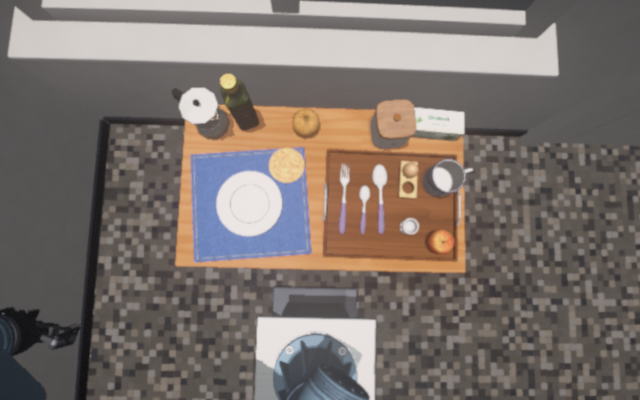

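The top view shows the mat on the left (250,203) with the plate at (249,203) and the coaster at (287,165). On the tray are the fork (343,200), teaspoon (365,210), tablespoon (380,198), egg (410,170), egg cup (410,227), mug (443,178) with its handle at (468,171), and an apple at (441,241).

Run:
```python
from h import *
a=cv2.imread("pics/top0.png");b=cv2.imread("pics/scene0.png")
A=cv2.resize(a[145:265,318:478],None,fx=5,fy=5,interpolation=cv2.INTER_CUBIC)
B=cv2.resize(b[200:300,275:445],None,fx=4.7,fy=4.7,interpolation=cv2.INTER_CUBIC)
cv2.imwrite("pics/topc.png",A);cv2.imwrite("pics/scenec.png",B)
hsv=cv2.cvtColor(a,cv2.COLOR_BGR2HSV)
np.set_printoptions(precision=4,suppress=True)
m=cv2.inRange(hsv,(105,120,50),(125,255,255));m[:,:180]=0;m[:,318:]=0
m=cv2.morphologyEx(m,cv2.MORPH_OPEN,np.ones((3,3)))
c=max(cv2.findContours(m,0,2)[0],key=cv2.contourArea);h=cv2.convexHull(c)
r=cv2.minAreaRect(h);print(r)
bx=np.array([onplane("top",*p,.003) for p in cv2.boxPoints(r)]);print(bx,bx.mean(0))
P=np.array([onplane("top",*p,.003)[:2]*1000 for p in h[:,0]],np.float32);print("world rect",cv2.minAreaRect(P))
w=cv2.inRange(hsv,(0,0,150),(180,60,255))
w2=w.copy();w2[:,:205]=0;w2[:,290:]=0;w2[:165]=0;w2[245:]=0
c=max(cv2.findContours(cv2.morphologyEx(w2,cv2.MORPH_OPEN,np.ones((3,3))),0,2)[0],key=cv2.contourArea)
P=np.array([onplane("top",*p,.019)[:2]*1000 for p in c[:,0]],np.float32);print("plate",cv2.fitEllipse(P))
k=cv2.inRange(hsv,(10,100,120),(30,255,255));k[:,:265]=0;k[:,308:]=0;k[:147]=0;k[190:]=0
# exclude wood beyond mat
c=max(cv2.findContours(cv2.morphologyEx(k,cv2.MORPH_OPEN,np.ones((3,3))),0,2)[0],key=cv2.contourArea)
P=np.array([onplane("top",*p,.008)[:2]*1000 for p in c[:,0]],np.float32);print("coaster",cv2.minEnclosingCircle(P),cv2.fitEllipse(P))
# cutlery
hs=hsv
pur=cv2.inRange(hs,(115,40,60),(160,255,255));met=cv2.inRange(hs,(0,0,110),(180,70,255))
for lo,hi in((335,352),(357,372),(372,389)):
    q=cv2.bitwise_or(pur,met);q[:,:lo]=0;q[:,hi:]=0;q[:160]=0;q[240:]=0
    ys,xs=np.nonzero(q);P=np.array([onplane("top",x,y,.012)[:2]*1000 for x,y in zip(xs,ys)])
    vx,vy,x0,y0=cv2.fitLine(P.astype(np.float32),cv2.DIST_L2,0,.01,.01).ravel()
    if vx<0:vx,vy=-vx,-vy
    s=(P-[x0,y0])@[vx,vy]
    e0=np.array([x0,y0])+s.min()*np.array([vx,vy]);print("cut",len(xs),"len",np.ptp(s),"handle",e0,"ang",np.degrees(np.arctan2(vy,vx)), (xs.min(),xs.max(),ys.min(),ys.max()))
```

```text
Traceback (most recent call last):
ValueError: max() iterable argument is empty
```

View pics/topc.png

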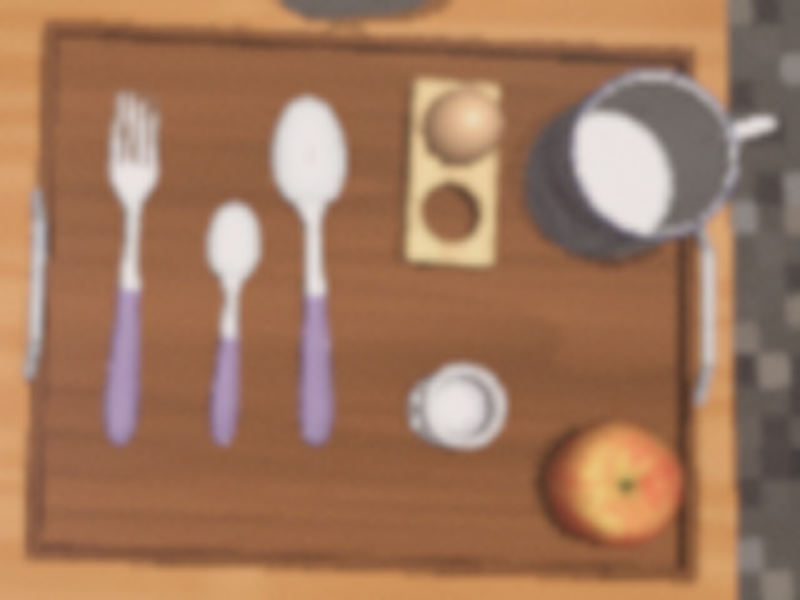

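View pics/scenec.png

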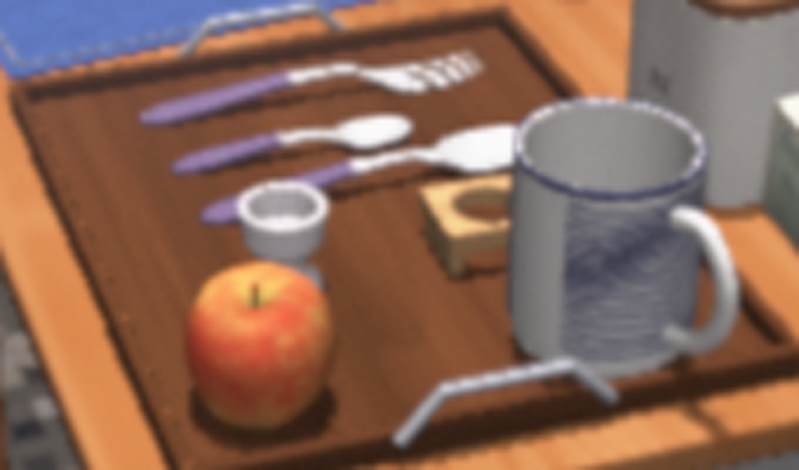

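The crops show fork, teaspoon and tablespoon left to right, the egg in the far hole of the rack, the egg cup at crop (462,405), and the mug rim centred at about crop (657,155) with its handle to the right at (760,127). The tray handles stick up at both sides. I'll fix the mat mask next.

```bash
cat > m.py <<'E'
from h import *
np.set_printoptions(precision=4,suppress=True)
a=cv2.imread("pics/top0.png");hsv=cv2.cvtColor(a,cv2.COLOR_BGR2HSV)
big=lambda m:max(cv2.findContours(m,0,2)[0],key=cv2.contourArea)
def world(c,z):return np.array([onplane("top",*p,z)[:2]*1000 for p in c],np.float32)
def win(m,x0,x1,y0,y1):
    q=np.zeros_like(m);q[y0:y1,x0:x1]=m[y0:y1,x0:x1];return q
print(hsv[215,205],hsv[170,205],hsv[203,250],hsv[165,287],hsv[180,315],hsv[228,363])
m=win(cv2.inRange(hsv,(100,90,40),(130,255,255)),180,318,130,275)
m=cv2.morphologyEx(m,cv2.MORPH_OPEN,np.ones((3,3)))
h=cv2.convexHull(big(m))[:,0]
print("mat",cv2.minAreaRect(world(h,.003)),cv2.boundingRect(h))
nb=win(cv2.inRange(hsv,(0,0,150),(180,90,255)),205,300,160,250)
c=big(cv2.morphologyEx(nb,cv2.MORPH_OPEN,np.ones((3,3))))[:,0];print("plate",cv2.fitEllipse(world(c,.017)),cv2.boundingRect(c))
k=win(cv2.inRange(hsv,(8,70,120),(35,255,255)),262,306,151,192)
c=big(cv2.morphologyEx(k,cv2.MORPH_OPEN,np.ones((3,3))))[:,0]
print("coaster",cv2.fitEllipse(world(c,.008)),cv2.boundingRect(c))
cut=cv2.bitwise_or(cv2.inRange(hsv,(115,40,80),(165,255,255)),cv2.inRange(hsv,(0,0,120),(180,75,255)))
for n,lo,hi in(("fork",335,352),("tea",357,372),("tab",372,389)):
    q=win(cut,lo,hi,160,240);ys,xs=np.nonzero(q)
    P=world(zip(xs,ys),.013);vx,vy,x0,y0=cv2.fitLine(P,cv2.DIST_L2,0,.01,.01).ravel()
    if vx<0:vx,vy=-vx,-vy
    s=(P-[x0,y0])@np.array([vx,vy])
    print(n,len(xs),"len",np.ptp(s),"handle",np.array([x0,y0])+s.min()*np.array([vx,vy]),"ang",np.degrees(np.arctan2(vy,vx)))
w=cv2.inRange(hsv,(0,0,120),(180,70,255))
c=big(win(w,402,422,215,238))[:,0]
print("cup",cv2.boundingRect(c),cv2.minEnclosingCircle(world(c,.054)))
E
python3 m.py
```

```text
[112  99 185] [111 101 190] [  4   8 235] [ 20  86 236] [ 15 124 216] [143  48 174]
mat ((457.83624267578125, 192.80892944335938), (271.8911437988281, 290.8664245605469), 5.756983757019043) (196, 155, 110, 102)
plate ((467.0003356933594, 180.15890502929688), (180.65818786621094, 231.99258422851562), 38.06687927246094) (215, 160, 85, 78)
coaster ((567.4840087890625, 93.7497329711914), (93.18791198730469, 94.9028549194336), 175.14382934570312) (270, 151, 36, 31)
fork 455 len 192.55902 handle [381.0544 -63.3449] ang -1.7971789
tea 308 len 133.76694 handle [ 382.4892 -119.884 ] ang -2.2760284
tab 556 len 192.81497 handle [ 383.9462 -172.6656] ang 2.265678
cup (402, 217, 18, 18) ((401.6576843261719, -241.3380584716797), 25.549089431762695)
```

```bash
cat > m2.py <<'E'
from m import *
print("----")
m=win(cv2.inRange(hsv,(100,70,40),(130,255,255)),180,318,130,275)
m=cv2.morphologyEx(m,cv2.MORPH_CLOSE,np.ones((7,7)))
m=cv2.morphologyEx(m,cv2.MORPH_OPEN,np.ones((3,3)))
h=cv2.convexHull(big(m))[:,0]
print("mat",cv2.minAreaRect(world(h,.003)),cv2.boundingRect(h))
nb=win(cv2.inRange(hsv,(0,0,120),(180,60,255)),205,290,163,250)
nb=cv2.morphologyEx(nb,cv2.MORPH_OPEN,np.ones((5,5)))
c=big(nb)[:,0];print("plate",cv2.fitEllipse(world(c,.018)),cv2.boundingRect(c))
nb=win(cv2.inRange(hsv,(8,50,120),(35,255,255)),262,307,145,192)
nb=cv2.morphologyEx(nb,cv2.MORPH_OPEN,np.ones((3,3)))
c=big(nb)[:,0];print("coaster",cv2.fitEllipse(world(c,.008)),cv2.boundingRect(c))
# cup rim: top view rim circle ; egg; rack ; mug
b=cv2.imread("pics/scene0.png")
print("cup tri",tri((275+284/4.7,200+208/4.7),(318+467/5,145+405/5)))
print("mug rim",tri((275+609/4.7,200+147/4.7),(318+657/5,145+156/5)))
e=cv2.inRange(hsv,(5,40,100),(20,130,255));e=win(e,402,419,161,180)
print("egg px centre at z of widest", onplane("top",318+465/5,145+125/5,.006+.026+.015), onplane("top",318+451/5,145+212/5,.032))
for p in ((412,77),(500,85),(496,268),(406,262)): print("rack",onplane("top",318+p[0]/5,145+p[1]/5,.032))
print("mughandle",onplane("top",318+775/5,145+122/5,.09),onplane("top",318+735/5,145+130/5,.09))
for z,n in((.110,"rim z.11"),):print(n,onplane("top",318+657/5,145+156/5,z))
print("cup rim z.054",onplane("top",318+467/5,145+405/5,.054))
print("traycorners",[onplane("top",318+x/5,145+y/5,.018)[:2] for x,y in((48,22),(692,48),(30,555),(692,577))])
E
python3 m2.py|sed '1,/----/d'
```

```text
Traceback (most recent call last):
  File "m2.py", line 1, in <module>
    from m import *
  File "m.py", line 21, in <module>
    P=world(zip(xs,ys),.013);vx,vy,x0,y0=cv2.fitLine(P,cv2.DIST_L2,0,.01,.01).ravel()
  File "m.py", line 5, in world
    def world(c,z):return np.array([onplane("top",*p,z)[:2]*1000 for p in c],np.float32)
                                    ~~~~~~~^^^^^^^^^^^^
  File "h.py", line 9, in onplane
    o,d=ray(name,u,v); return o+d*(z-o[2])/d[2]
        ~~~^^^^^^^^^^
  File "h.py", line 4, in ray
    c=get_calibration(name);K=np.array(c["camera_matrix"]);R=np.array(c["R"]);t=np.array(c["t"])
ValueError: time passes only in moves, steps and waits
```

```bash
sed -i '2a _C={}\ndef cal(n):\n    if n not in _C:_C[n]=get_calibration(n)\n    return _C[n]' h.py; sed -i 's/c=get_calibration(name)/c=cal(name)/' h.py; python3 m2.py|sed '1,/----/d'
```

```text
mat ((457.5289001464844, 192.1414794921875), (293.4399108886719, 313.83892822265625), 5.617997169494629) (192, 151, 118, 110)
plate ((456.8863830566406, 191.83175659179688), (181.12713623046875, 181.50543212890625), 131.63577270507812) (216, 170, 67, 67)
coaster ((571.2332763671875, 97.19742584228516), (94.66722106933594, 116.74177551269531), 141.59632873535156) (262, 145, 45, 38)
cup tri (array([ 0.4034, -0.2464,  0.0528]), np.float64(0.0008754944954865863))
mug rim (array([ 0.5308, -0.3316,  0.109 ]), np.float64(0.0016267964057071714))
egg px centre at z of widest [ 0.5555 -0.2471  0.047 ] [ 0.5097 -0.2429  0.032 ]
rack [ 0.5845 -0.2213  0.032 ]
rack [ 0.5815 -0.2704  0.032 ]
rack [ 0.4794 -0.2676  0.032 ]
rack [ 0.4814 -0.218   0.032 ]
mughandle [ 0.5536 -0.4011  0.09  ] [ 0.5486 -0.3796  0.09  ]
rim z.11 [ 0.5298 -0.3309  0.11  ]
cup rim z.054 [ 0.4029 -0.246   0.054 ]
traycorners [array([ 0.6127, -0.0198]), array([ 0.6094, -0.3837]), array([ 0.318 , -0.0168]), array([ 0.3141, -0.3788])]
```

```bash
cat >> h.py <<'E'
from scipy.spatial.transform import Rotation as Ro
def go(x,y,z,psi):
    "numbers for arm_command to reach mm position with the closing axis at psi degrees"
    o=get_obs();w=o["eef_rot"];R0=Ro.from_quat([w[1],w[2],w[3],w[0]])
    p=np.radians(psi);Y=np.array([np.cos(p),np.sin(p),0]);Z=np.array([0,0,-1.]);X=np.cross(Y,Z)
    best=None
    for s in(1,-1):
        r=(R0.inv()*Ro.from_matrix(np.stack([s*X,s*Y,Z],1))).as_rotvec(degrees=True)
        if best is None or np.linalg.norm(r)<np.linalg.norm(best):best=r
    d=R0.inv().apply(np.array([x,y,z])/1000-o["eef_pos"])/.25
    print("dp",d.round(3),"turn",(best/30).round(3),"pos",(o["eef_pos"]*1000).round(1),"open",round(o["opening"],3),"t",round(o["time_s"],2),"q6",o["q"][5].round(2))
E
cat > m3.py <<'E'
from m2 import *
print("====")
R=cv2.getRotationMatrix2D
q=np.zeros((400,640),np.uint8)
th=np.radians(5.6);M=np.array([[np.cos(th),-np.sin(th)],[np.sin(th),np.cos(th)]])
poly=[proj("top",[*(M@np.array(p)+[.4575,.192]),.003]) for p in((.142,.152),(.142,-.152),(-.142,-.152),(-.142,.152))]
cv2.fillPoly(q,[np.int32(np.round(poly))],255)
k=cv2.bitwise_and(q,cv2.inRange(hsv,(8,50,120),(35,255,255)));k=cv2.morphologyEx(k,cv2.MORPH_OPEN,np.ones((3,3)))
c=big(k)[:,0];print("coaster",cv2.fitEllipse(world(c,.008)),cv2.boundingRect(c))
print("apple",onplane("top",318+615/5,145+485/5,.04),"canister near",onplane("top",388,148,0))
go(461,-66,80,88.2)
E
python3 m3.py|sed '1,/====/d'
```

```text
coaster ((567.181396484375, 94.12458801269531), (95.60612487792969, 96.2712173461914), 15.277731895446777) (269, 151, 34, 32)
apple [ 0.3627 -0.3296  0.04  ] canister near [ 0.6266 -0.1927  0.    ]
dp [-1.838 -1.992  0.604] turn [-0.003 -0.001 -0.526] pos [173.4 547.7 230.5] open 0.998 t 0.1 q6 -0.21
```

Request:
{"api": "arm_command", "payload": {
  "dp": [
    [-0.8,-0.87,0],
    [-0.8,-0.87,0],
    [-0.8,-0.87,0],
    [-0.8,-0.87,0],
    [-0.8,-0.87,0]
  ],
  "turn": [
    [0,0,-0.526],
    [0,0,-0.526],
    [0,0,-0.526],
    [0,0,-0.526],
    [0,0,-0.526]
  ],
  "jaw": [0.45,0.45,0.45,0.45,0.45]
}}

```text
time_s: 0.72
eef_pos: [0.2989, 0.2783, 0.2311]
eef_rot: [0.0, 0.016, 1.0, -0.0]
wrist_force: [-0.2, 0.4, 1.1]
opening: 0.447
grasp_force: 0.0
```

```bash
python3 -c "
from h import *
go(461,-66,80,88.2)"
```

```text
dp [-0.692 -1.356  0.605] turn [-0.001  0.    -0.001] pos [298.9 278.3 231.1] open 0.447 t 0.72 q6 -1.08
```

Request:
{"api": "arm_command", "payload": {
  "dp": [
    [-0.5,-0.98,0.2],
    [-0.5,-0.98,0.2],
    [-0.5,-0.98,0.2],
    [-0.5,-0.98,0.2],
    [-0.5,-0.98,0.2]
  ],
  "turn": [
    [0,0,0],
    [0,0,0],
    [0,0,0],
    [0,0,0],
    [0,0,0]
  ],
  "jaw": [0.45,0.45,0.45,0.45,0.45]
}}

```text
time_s: 1.35
eef_pos: [0.4163, 0.0289, 0.1807]
eef_rot: [-0.0, 0.017, 1.0, -0.0]
wrist_force: [1.5, 0.8, -0.8]
opening: 0.449
grasp_force: 0.0
```

Request:
{"api": "arm_command", "payload": {
  "dp": [
    [-0.19,-0.376,0.4],
    [-0.19,-0.376,0.4],
    [-0.19,-0.376,0.4],
    [-0.19,-0.376,0.4],
    [-0.19,-0.376,0.4]
  ],
  "turn": [
    [0,0,0],
    [0,0,0],
    [0,0,0],
    [0,0,0],
    [0,0,0]
  ],
  "jaw": [0.45,0.45,0.45,0.45,0.45]
}}

```text
time_s: 1.98
eef_pos: [0.4603, -0.0633, 0.0818]
eef_rot: [0.0, 0.016, 1.0, 0.0]
wrist_force: [-0.1, 0.5, 1.1]
opening: 0.451
grasp_force: 0.0
```

```bash
cat > g.sh <<'E'
python3 -c "
from h import *
go($1,$2,$3,$4)"
E
sh g.sh 461 -66 8 88.2
```

```text
dp [-0.003 -0.011  0.295] turn [0.    0.    0.001] pos [460.3 -63.3  81.8] open 0.451 t 1.98 q6 -1.93
```

Request:
{"api": "arm_command", "payload": {
  "dp": [
    [0,-0.01,0.2],
    [0,-0.01,0.26],
    [0,-0.01,0.295],
    [0,-0.01,0.295],
    [0,-0.01,0.295]
  ],
  "turn": [
    [0,0,0],
    [0,0,0],
    [0,0,0],
    [0,0,0],
    [0,0,0]
  ],
  "jaw": [0.45,0.45,0.45,0.45,0.3]
}}

```text
time_s: 2.6
eef_pos: [0.4613, -0.0666, 0.0087]
eef_rot: [0.001, 0.016, 1.0, -0.0]
wrist_force: [-0.1, 0.2, -0.7]
opening: 0.303
grasp_force: 0.0
```

Request:
{"api": "arm_command", "payload": {
  "dp": [
    [0,0,0],
    [0,0,0],
    [0,0,0],
    [0,0,0],
    [0,0,0]
  ],
  "turn": [
    [0,0,0],
    [0,0,0],
    [0,0,0],
    [0,0,0],
    [0,0,0]
  ],
  "jaw": [0,0,0,0,0]
}}

```text
time_s: 3.22
eef_pos: [0.4613, -0.0666, 0.009]
eef_rot: [0.001, 0.016, 1.0, -0.0]
wrist_force: [-1.9, 0.6, 6.6]
opening: 0.211
grasp_force: 58.5
```

Request:
{"api": "arm_command", "payload": {
  "dp": [
    [0,0,-0.1],
    [0,0,-0.25],
    [0,0,-0.45],
    [0,0,-0.5],
    [0,0,-0.5]
  ],
  "turn": [
    [0,0,0],
    [0,0,0],
    [0,0,0],
    [0,0,0],
    [0,0,0]
  ],
  "jaw": [0,0,0,0,0]
}}

```text
time_s: 3.85
eef_pos: [0.4609, -0.0666, 0.1335]
eef_rot: [0.001, 0.016, 1.0, -0.0]
wrist_force: [-0.8, 0.6, -1.8]
opening: 0.217
grasp_force: 58.7
```

```bash
python3 - <<'E'
from h import *
a=camera("top");b=camera("scene");print(get_obs()["eef_pos"])
A=cv2.resize(a[130:280,180:480],None,fx=2,fy=2);B=cv2.resize(b[100:300,220:440],None,fx=1.5,fy=1.5)
B=B[:300];cv2.imwrite("pics/f1.png",np.vstack([A,np.pad(B,((0,0),(0,600-B.shape[1]),(0,0)))]))
E
python3 - <<'E'
import numpy as np
t=np.radians(5.6);c,s=np.cos(t),np.sin(t)
W=lambda x,y:(457.2+c*x-s*y,192+s*x+c*y)
print("fork",W(-90,120),W(-10,120),"tea",W(-90,-122),W(-30,-122))
E
```

```text
[ 0.4593522  -0.06595732  0.13129463]
fork (np.float64(355.91958603053723), np.float64(302.6448270194963)) (np.float64(435.5377780290837), np.float64(310.4514590002283)) tea (np.float64(379.53464777225145), np.float64(61.79979622389314)) (np.float64(439.2482917711613), np.float64(67.65477020944212))
```

View pics/f1.png

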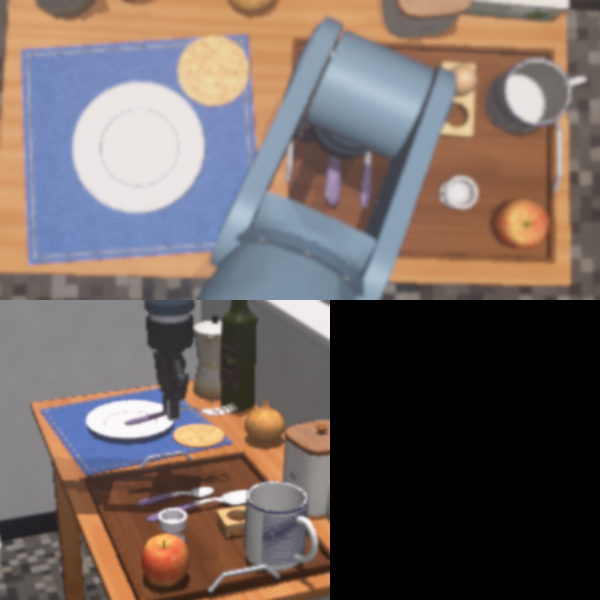

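The fork is held and level: handle end at scene (304.7,180.7), tines' tip at about (378,172).

```bash
python3 -c "
from h import *
for z in(.13,.135,.14): print(onplane('scene',304.7,180.7,z),onplane('scene',378.5,172.5,z+.005))
go(435.5,310.5,131,95.6)"
```

```text
[ 0.38719514 -0.05533651  0.13      ] [ 0.57462193 -0.08224688  0.135     ]
[ 0.38454626 -0.06580969  0.135     ] [ 0.57020708 -0.09256735  0.14      ]
[ 0.38189739 -0.07628288  0.14      ] [ 0.56579223 -0.10288782  0.145     ]
dp [0.143 1.502 0.003] turn [ 0.002 -0.004 -0.247] pos [459.4 -66.  131.3] open 0.217 t 3.95 q6 -1.94
```

Request:
{"api": "arm_command", "payload": {
  "dp": [
    [0.02,0.2,0],
    [0.05,0.43,0],
    [0.08,0.66,0],
    [0.1,0.89,0],
    [0.12,1,0]
  ],
  "turn": [
    [0,0,-0.05],
    [0,0,-0.1],
    [0,0,-0.15],
    [0,0,-0.2],
    [0,0,-0.247]
  ],
  "jaw": [0,0,0,0,0]
}}

```text
time_s: 4.58
eef_pos: [0.4362, 0.1868, 0.1306]
eef_rot: [-0.002, -0.051, 0.999, 0.0]
wrist_force: [-0.5, 0.3, -0.6]
opening: 0.221
grasp_force: 58.8
```

```bash
sh g.sh 434.5 310.3 40 95.6
```

```text
dp [-0.044  0.492  0.362] turn [ 0.    -0.007  0.006] pos [436.2 186.8 130.6] open 0.221 t 4.58 q6 -1.52
```

Request:
{"api": "arm_command", "payload": {
  "dp": [
    [-0.02,0.2,0.05],
    [-0.044,0.42,0.1],
    [-0.044,0.492,0.25],
    [-0.044,0.492,0.362],
    [-0.044,0.492,0.362]
  ],
  "turn": [
    [0,0,0],
    [0,0,0],
    [0,0,0],
    [0,0,0],
    [0,0,0]
  ],
  "jaw": [0,0,0,0,0]
}}

```text
time_s: 5.2
eef_pos: [0.4334, 0.3067, 0.0379]
eef_rot: [-0.004, -0.049, 0.999, -0.002]
wrist_force: [0.3, 0.2, -0.4]
opening: 0.218
grasp_force: 58.8
```

```bash
sh g.sh 434.5 310.3 6.5 95.6
```

```text
dp [-0.007  0.014  0.125] turn [-0.005 -0.017  0.002] pos [433.4 306.7  37.9] open 0.218 t 5.2 q6 -1.28
```

Request:
{"api": "arm_command", "payload": {
  "dp": [
    [0,0.014,0.06],
    [0,0.014,0.09],
    [0,0.014,0.11],
    [0,0.014,0.12],
    [0,0.014,0.12]
  ],
  "turn": [
    [0,0,0],
    [0,0,0],
    [0,0,0],
    [0,0,0],
    [0,0,0]
  ],
  "jaw": [0,0,0,0,0]
}}

```text
time_s: 5.82
eef_pos: [0.4369, 0.3115, 0.0122]
eef_rot: [0.0, -0.049, 0.999, 0.0]
wrist_force: [0.2, -1.0, -0.3]
opening: 0.221
grasp_force: 58.8
```

```bash
sh g.sh 434.5 310.3 6.5 95.6
```

```text
dp [ 0.01  -0.004  0.023] turn [0.    0.001 0.   ] pos [436.9 311.5  12.2] open 0.221 t 5.83 q6 -1.27
```

Request:
{"api": "arm_command", "payload": {
  "dp": [
    [0.01,-0.004,0.01],
    [0.01,-0.004,0.02],
    [0.01,-0.004,0.023],
    [0.01,-0.004,0.023],
    [0.01,-0.004,0.023]
  ],
  "turn": [
    [0,0,0],
    [0,0,0],
    [0,0,0],
    [0,0,0],
    [0,0,0]
  ],
  "jaw": [0,0,0,0,0]
}}

```text
time_s: 6.45
eef_pos: [0.4345, 0.3102, 0.0063]
eef_rot: [0.0, -0.049, 0.999, 0.0]
wrist_force: [-0.1, 0.2, 0.2]
opening: 0.217
grasp_force: 58.8
```

Request:
{"api": "arm_command", "payload": {
  "dp": [
    [0,0,0],
    [0,0,0],
    [0,0,-0.05],
    [0,0,-0.25],
    [0,0,-0.5]
  ],
  "turn": [
    [0,0,0],
    [0,0,0],
    [0,0,0],
    [0,0,0],
    [0,0,0]
  ],
  "jaw": [0.4,0.5,0.5,0.5,0.5]
}}

```text
time_s: 7.08
eef_pos: [0.4333, 0.3095, 0.1317]
eef_rot: [-0.001, -0.049, 0.999, -0.001]
wrist_force: [2.2, -0.0, 0.6]
opening: 0.502
grasp_force: 0.0
```

```bash
sh g.sh 442 -122 90 88
```

```text
dp [ 0.134 -1.721  0.17 ] turn [-0.003 -0.005  0.254] pos [433.3 309.5 131.7] open 0.502 t 7.08 q6 -1.27
```

Request:
{"api": "arm_command", "payload": {
  "dp": [
    [0.06,-0.9,0],
    [0.06,-0.9,0],
    [0.06,-0.9,0],
    [0.06,-0.9,0],
    [0.06,-0.9,0]
  ],
  "turn": [
    [0,0,0.25],
    [0,0,0.25],
    [0,0,0.25],
    [0,0,0.25],
    [0,0,0.25]
  ],
  "jaw": [0.45,0.45,0.45,0.45,0.45]
}}

```text
time_s: 7.7
eef_pos: [0.4419, 0.0825, 0.1319]
eef_rot: [0.001, 0.019, 1.0, -0.0]
wrist_force: [0.9, -0.1, 0.3]
opening: 0.449
grasp_force: 0.0
```

```bash
sh g.sh 442 -122 70 88
```

```text
dp [-0.031 -0.817  0.248] turn [-0.001  0.002 -0.005] pos [441.9  82.5 131.9] open 0.449 t 7.7 q6 -1.61
```

Request:
{"api": "arm_command", "payload": {
  "dp": [
    [-0.03,-0.82,0.1],
    [-0.03,-0.82,0.1],
    [-0.03,-0.82,0.2],
    [-0.03,-0.82,0.24],
    [-0.03,-0.82,0.24]
  ],
  "turn": [
    [0,0,0],
    [0,0,0],
    [0,0,0],
    [0,0,0],
    [0,0,0]
  ],
  "jaw": [0.45,0.45,0.45,0.45,0.45]
}}

```text
time_s: 8.32
eef_pos: [0.4414, -0.1205, 0.0702]
eef_rot: [-0.001, 0.018, 1.0, 0.001]
wrist_force: [0.0, 0.0, -0.4]
opening: 0.448
grasp_force: 0.0
```

Request:
{"api": "arm_command", "payload": {
  "dp": [
    [0,0,0],
    [0,0,0],
    [0,0,0.05],
    [0,0,0.1],
    [0,0,0.1]
  ],
  "turn": [
    [0,0,0],
    [0,0,0],
    [0,0,0],
    [0,0,0],
    [0,0,0]
  ],
  "jaw": [0.45,0.45,0.45,0.45,0.45]
}}

```text
time_s: 8.95
eef_pos: [0.441, -0.1194, 0.0448]
eef_rot: [-0.001, 0.016, 1.0, 0.001]
wrist_force: [-0.2, -0.2, -0.2]
opening: 0.453
grasp_force: 0.0
```

```bash
sh g.sh 442 -122 8 88
```

```text
dp [-0.005 -0.01   0.147] turn [ 0.003 -0.005  0.004] pos [ 441.  -119.4   44.8] open 0.453 t 8.95 q6 -2.06
```

Request:
{"api": "arm_command", "payload": {
  "dp": [
    [-0.005,-0.01,0.07],
    [-0.005,-0.01,0.12],
    [-0.005,-0.01,0.147],
    [-0.005,-0.01,0.147],
    [-0.005,-0.01,0.147]
  ],
  "turn": [
    [0,0,0],
    [0,0,0],
    [0,0,0],
    [0,0,0],
    [0,0,0]
  ],
  "jaw": [0.45,0.45,0.45,0.45,0.3]
}}

```text
time_s: 9.57
eef_pos: [0.4436, -0.123, 0.0099]
eef_rot: [0.0, 0.016, 1.0, -0.0]
wrist_force: [-1.1, -0.9, -1.1]
opening: 0.299
grasp_force: 0.0
```

Request:
{"api": "arm_command", "payload": {
  "dp": [
    [0,0,0],
    [0,0,0],
    [0,0,0],
    [0,0,0],
    [0,0,0]
  ],
  "turn": [
    [0,0,0],
    [0,0,0],
    [0,0,0],
    [0,0,0],
    [0,0,0]
  ],
  "jaw": [0,0,0,0,0]
}}

```text
time_s: 10.2
eef_pos: [0.4438, -0.123, 0.0103]
eef_rot: [0.0, 0.016, 1.0, -0.0]
wrist_force: [-1.2, 1.7, 5.8]
opening: 0.202
grasp_force: 58.7
```

Request:
{"api": "arm_command", "payload": {
  "dp": [
    [0,0,-0.1],
    [0,0,-0.25],
    [0,0,-0.4],
    [0,0,-0.4],
    [0,0,-0.4]
  ],
  "turn": [
    [0,0,0],
    [0,0,0],
    [0,0,0],
    [0,0,0],
    [0,0,0]
  ],
  "jaw": [0,0,0,0,0]
}}

```text
time_s: 10.82
eef_pos: [0.4429, -0.1226, 0.109]
eef_rot: [-0.0, 0.016, 1.0, 0.0]
wrist_force: [-0.6, 0.1, -0.5]
opening: 0.202
grasp_force: 58.4
```

```bash
sh g.sh 439 67.5 110 95.6
python3 - <<'E'
from h import *
a=camera("top");b=camera("scene")
A=cv2.resize(a[130:280,180:480],None,fx=2,fy=2);B=cv2.resize(b[100:300,220:440],None,fx=1.5,fy=1.5)
cv2.imwrite("pics/t_top.png",a);cv2.imwrite("pics/f2.png",np.vstack([A,np.pad(B,((0,0),(0,600-B.shape[1]),(0,0)))]))
E
```

```text
dp [ 0.041  0.76  -0.004] turn [ 0.    -0.001 -0.25 ] pos [ 442.9 -122.6  109. ] open 0.202 t 10.82 q6 -2.07
```

View pics/f2.png

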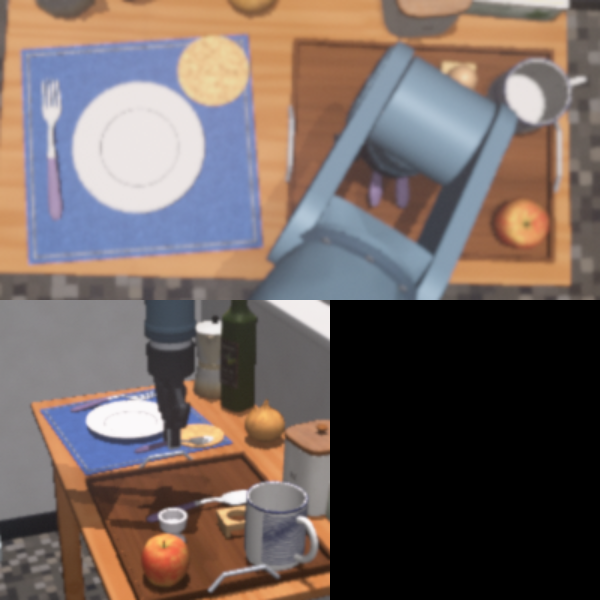

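The fork lies on the mat at top (207,207) and the teaspoon is held. I'll measure the fork.

```bash
cat > fk.py <<'E'
from h import *
import sys
def meas(a,x0,x1,y0,y1,z,tag):
    hsv=cv2.cvtColor(a,cv2.COLOR_BGR2HSV)
    q=cv2.inRange(hsv,(0,0,100),(180,75,255))|cv2.inRange(hsv,(128,30,60),(175,255,255))
    q2=np.zeros_like(q);q2[y0:y1,x0:x1]=q[y0:y1,x0:x1]
    n,l,st,_=cv2.connectedComponentsWithStats(cv2.morphologyEx(q2,cv2.MORPH_CLOSE,np.ones((3,3))));i=1+np.argmax(st[1:,4])
    ys,xs=np.nonzero(l==i);P=np.array([onplane("top",x,y,z)[:2]*1000 for x,y in zip(xs,ys)])
    t=np.radians(5.6);M=np.array([[np.cos(t),-np.sin(t)],[np.sin(t),np.cos(t)]])
    Q=((P-[457.2,192])@M).astype(np.float32)
    vx,vy,u,v=cv2.fitLine(Q,cv2.DIST_L2,0,.01,.01).ravel()
    print(tag,"n",len(Q),"matx",Q[:,0].min(),Q[:,0].max(),"maty",Q[:,1].min(),Q[:,1].max(),"ang",np.degrees(np.arctan(vy/vx)),"y at x=-90,0:",v+vy/vx*(-90-u),v-vy/vx*u)
if __name__=="__main__": meas(cv2.imread("pics/t_top.png"),196,214,160,250,.008,"fork")
E
python3 fk.py
```

```text
fork n 508 matx -90.55316 104.29997 maty 104.98473 133.58823 ang 0.10868743 y at x=-90,0: 119.20023 119.370964
```

Request:
{"api": "arm_command", "payload": {
  "dp": [
    [0.01,0.15,0],
    [0.02,0.35,0],
    [0.03,0.58,0],
    [0.04,0.72,0],
    [0.041,0.76,0]
  ],
  "turn": [
    [0,0,-0.05],
    [0,0,-0.1],
    [0,0,-0.15],
    [0,0,-0.2],
    [0,0,-0.25]
  ],
  "jaw": [0,0,0,0,0]
}}

```text
time_s: 11.55
eef_pos: [0.438, 0.0691, 0.1083]
eef_rot: [-0.001, -0.051, 0.999, 0.0]
wrist_force: [-1.0, 0.3, -1.2]
opening: 0.205
grasp_force: 58.4
```

Request:
{"api": "arm_command", "payload": {
  "dp": [
    [0,0,0.05],
    [0,0,0.15],
    [0,0,0.25],
    [0,0,0.25],
    [0,0,0.25]
  ],
  "turn": [
    [0,0,0],
    [0,0,0],
    [0,0,0],
    [0,0,0],
    [0,0,0]
  ],
  "jaw": [0,0,0,0,0]
}}

```text
time_s: 12.18
eef_pos: [0.4396, 0.0665, 0.0472]
eef_rot: [-0.0, -0.048, 0.999, -0.0]
wrist_force: [0.1, 0.5, -0.3]
opening: 0.203
grasp_force: 58.4
```

```bash
sh g.sh 440 67.5 8 95.6
```

```text
dp [-0.002  0.004  0.157] turn [-0.    -0.    -0.002] pos [439.6  66.5  47.2] open 0.203 t 12.18 q6 -1.79
```

Request:
{"api": "arm_command", "payload": {
  "dp": [
    [-0.002,0.004,0.07],
    [-0.002,0.004,0.12],
    [-0.002,0.004,0.148],
    [-0.002,0.004,0.148],
    [-0.002,0.004,0.148]
  ],
  "turn": [
    [0,0,0],
    [0,0,0],
    [0,0,0],
    [0,0,0],
    [0,0,0]
  ],
  "jaw": [0,0,0,0,0]
}}

```text
time_s: 12.8
eef_pos: [0.4401, 0.0684, 0.0104]
eef_rot: [0.0, -0.049, 0.999, -0.0]
wrist_force: [0.2, 0.2, -0.4]
opening: 0.206
grasp_force: 58.4
```

```bash
sh g.sh 440 67.5 7.7 95.6
```

```text
dp [ 0.001 -0.004  0.011] turn [-0.     0.001  0.001] pos [440.1  68.4  10.4] open 0.206 t 12.8 q6 -1.78
```

Request:
{"api": "arm_command", "payload": {
  "dp": [
    [0,-0.002,0.008],
    [0,-0.002,0.01],
    [0,-0.002,0.01],
    [0,-0.002,0.01],
    [0,-0.002,0.01]
  ],
  "turn": [
    [0,0,0],
    [0,0,0],
    [0,0,0],
    [0,0,0],
    [0,0,0]
  ],
  "jaw": [0,0,0,0,0.3]
}}

```text
time_s: 13.42
eef_pos: [0.4398, 0.068, 0.0076]
eef_rot: [0.0, -0.049, 0.999, -0.0]
wrist_force: [-0.3, -0.6, 0.3]
opening: 0.296
grasp_force: 0.0
```

Request:
{"api": "arm_command", "payload": {
  "dp": [
    [0,0,0],
    [0,0,0],
    [0,0,-0.05],
    [0,0,-0.25],
    [0,0,-0.5]
  ],
  "turn": [
    [0,0,0],
    [0,0,0],
    [0,0,0],
    [0,0,0],
    [0,0,0]
  ],
  "jaw": [0.4,0.45,0.45,0.45,0.5]
}}

```text
time_s: 14.05
eef_pos: [0.4386, 0.068, 0.1337]
eef_rot: [-0.001, -0.049, 0.999, 0.0]
wrist_force: [2.6, 0.5, 0.2]
opening: 0.496
grasp_force: 0.0
```

```bash
sh g.sh 403 -246 130 0
```

```text
dp [ 0.264 -1.236  0.015] turn [ 0.005 -0.003 -2.813] pos [438.6  68.  133.7] open 0.496 t 14.05 q6 -1.78
```

Request:
{"api": "arm_command", "payload": {
  "dp": [
    [0.16,-0.75,0],
    [0.16,-0.75,0],
    [0.16,-0.75,0],
    [0.16,-0.75,0],
    [0.16,-0.75,0]
  ],
  "turn": [
    [0,0,1],
    [0,0,1],
    [0,0,1],
    [0,0,1],
    [0,0,1]
  ],
  "jaw": [0.8,0.8,0.8,0.8,0.8]
}}

```text
time_s: 14.68
eef_pos: [0.4182, -0.1226, 0.1329]
eef_rot: [0.0, 0.211, 0.977, 0.0]
wrist_force: [0.1, 0.0, -0.1]
opening: 0.8
grasp_force: 0.0
```

Request:
{"api": "arm_command", "payload": {
  "dp": [
    [0,0,0],
    [0,0,0],
    [0,0,0],
    [0,0,0],
    [0,0,0]
  ],
  "turn": [
    [0,0,1],
    [0,0,1],
    [0,0,1],
    [0,0,1],
    [0,0,1]
  ],
  "jaw": [0.8,0.8,0.8,0.8,0.8]
}}

```text
time_s: 15.3
eef_pos: [0.4184, -0.1215, 0.1326]
eef_rot: [-0.0, 0.455, 0.891, 0.0]
wrist_force: [-0.2, -2.0, -0.2]
opening: 0.797
grasp_force: 0.0
```

```bash
sh g.sh 403 -246 110 0
python3 - <<'E'
from h import *
from fk import meas
a=camera("top");cv2.imwrite("pics/t2.png",a);meas(a,288,306,185,255,.007,"tea")
E
```

```text
dp [-0.367 -0.342  0.09 ] turn [-0.    -0.     1.197] pos [ 418.4 -121.5  132.6] open 0.797 t 15.3 q6 -1.18
tea n 452 matx -95.752655 42.525597 maty -156.19272 -107.13331 ang -1.4593885 y at x=-90,0: -126.971115 -129.26402
```

Request:
{"api": "arm_command", "payload": {
  "dp": [
    [-0.367,-0.342,0],
    [-0.367,-0.342,0],
    [-0.367,-0.342,0.05],
    [-0.367,-0.342,0.09],
    [-0.367,-0.342,0.09]
  ],
  "turn": [
    [0,0,1],
    [0,0,1],
    [0,0,1],
    [0,0,1],
    [0,0,1]
  ],
  "jaw": [0.8,0.8,0.8,0.8,0.8]
}}

```text
time_s: 15.98
eef_pos: [0.4017, -0.2456, 0.109]
eef_rot: [-0.001, 0.67, 0.742, 0.0]
wrist_force: [-1.2, 1.3, 0.4]
opening: 0.801
grasp_force: 0.0
```

Request:
{"api": "arm_command", "payload": {
  "dp": [
    [0,0,0],
    [0,0,0.05],
    [0,0,0.1],
    [0,0,0.1],
    [0,0,0.1]
  ],
  "turn": [
    [0,0,0.197],
    [0,0,0.197],
    [0,0,0.197],
    [0,0,0.197],
    [0,0,0.197]
  ],
  "jaw": [0.8,0.8,0.8,0.8,0.8]
}}

```text
time_s: 16.6
eef_pos: [0.4022, -0.2468, 0.0849]
eef_rot: [-0.0, 0.709, 0.706, -0.0]
wrist_force: [-0.3, 0.1, -0.2]
opening: 0.798
grasp_force: 0.0
```

```bash
sh g.sh 403 -246 34 0
python3 - <<'E'
from h import *
b=camera("scene");a=cv2.imread("pics/t2.png")
A=cv2.resize(a[150:260,190:320],None,fx=4,fy=4,interpolation=cv2.INTER_CUBIC);B=cv2.resize(b[190:300,280:415],None,fx=2,fy=2)
B=np.pad(B,((0,440-220),(0,0),(0,0)));cv2.imwrite("pics/f3.png",np.hstack([A,B]))
E
```

```text
dp [0.003 0.003 0.203] turn [-0.001 -0.001 -0.008] pos [ 402.2 -246.8   84.9] open 0.798 t 16.6 q6 -0.8
```

View pics/f3.png

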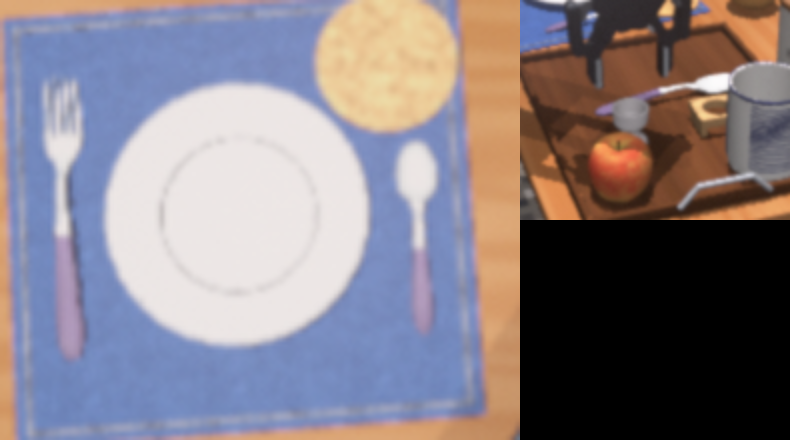

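The fork and teaspoon flank the plate, parallel to the mat's edges, with the teaspoon's handle end at crop (425,333), about level with the plate's near edge. The gripper is above the egg cup.

Run:
```python
from h import *
t=np.radians(5.6);M=np.array([[np.cos(t),-np.sin(t)],[np.sin(t),np.cos(t)]])
for n,p in dict(th=(425,334),tb=(416,140),bowlL=(396,175),bowlR=(437,175),fh=(71,359)).items(): print(n,(onplane("top",190+p[0]/4-.4,150+p[1]/4-.4,.008)[:2]*1000-[457.2,192])@M)
```

```text
th [ -91.52025685 -122.1547446 ]
tb [  42.99112162 -124.68638552]
bowlL [  19.47583929 -109.30401836]
bowlR [  17.49375368 -137.61002075]
fh [-91.18181996 119.1527926 ]
```

Request:
{"api": "arm_command", "payload": {
  "dp": [
    [0.003,0.003,0.07],
    [0.003,0.003,0.14],
    [0.003,0.003,0.19],
    [0.003,0.003,0.203],
    [0.003,0.003,0.203]
  ],
  "turn": [
    [0,0,0],
    [0,0,0],
    [0,0,0],
    [0,0,0],
    [0,0,0]
  ],
  "jaw": [0.8,0.8,0.8,0.8,0.8]
}}

```text
time_s: 17.27
eef_pos: [0.4031, -0.2463, 0.0345]
eef_rot: [0.0, 0.709, 0.705, -0.0]
wrist_force: [-0.1, -0.1, -0.3]
opening: 0.8
grasp_force: 0.0
```

Request:
{"api": "arm_command", "payload": {
  "dp": [
    [0,0,0],
    [0,0,0],
    [0,0,0],
    [0,0,0],
    [0,0,0]
  ],
  "turn": [
    [0,0,0],
    [0,0,0],
    [0,0,0],
    [0,0,0],
    [0,0,0]
  ],
  "jaw": [0.65,0.4,0.2,0,0]
}}

```text
time_s: 17.9
eef_pos: [0.4033, -0.2467, 0.0354]
eef_rot: [0.001, 0.709, 0.705, -0.0]
wrist_force: [-2.4, 1.8, 8.4]
opening: 0.467
grasp_force: 59.4
```

Request:
{"api": "arm_command", "payload": {
  "dp": [
    [0,0,-0.05],
    [0,0,-0.15],
    [0,0,-0.3],
    [0,0,-0.4],
    [0,0,-0.4]
  ],
  "turn": [
    [0,0,0],
    [0,0,0],
    [0,0,0],
    [0,0,0],
    [0,0,0]
  ],
  "jaw": [0,0,0,0,0]
}}

```text
time_s: 18.52
eef_pos: [0.4043, -0.2475, 0.1368]
eef_rot: [0.003, 0.709, 0.705, -0.0]
wrist_force: [0.8, -0.2, -1.7]
opening: 0.47
grasp_force: 60.6
```

```bash
sh g.sh 457.2 192 134 5
python3 - <<'E'
from h import *
b=camera("scene");cv2.imwrite("pics/f4.png",cv2.resize(b[150:250,280:400],None,fx=4,fy=4))
E
```

```text
dp [1.759 0.202 0.005] turn [ 0.007  0.008 -0.176] pos [ 404.3 -247.5  136.8] open 0.47 t 18.52 q6 -0.8
```

View pics/f4.png

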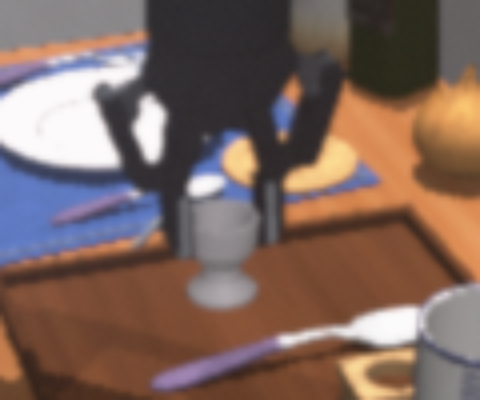

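The cup hangs upright in the gripper (crop 222,250).

Request:
{"api": "arm_command", "payload": {
  "dp": [
    [0.15,0.02,0],
    [0.36,0.04,0],
    [0.58,0.06,0],
    [0.8,0.08,0],
    [0.95,0.1,0]
  ],
  "turn": [
    [0,0,0],
    [0,0,0],
    [0,0,0],
    [0,0,0],
    [0,0,0]
  ],
  "jaw": [0,0,0,0,0]
}}

```text
time_s: 19.2
eef_pos: [0.4278, -0.0064, 0.1327]
eef_rot: [-0.001, 0.709, 0.706, -0.001]
wrist_force: [0.8, -0.5, -1.6]
opening: 0.464
grasp_force: 60.6
```

Request:
{"api": "arm_command", "payload": {
  "dp": [
    [0.2,0.02,0],
    [0.4,0.05,0],
    [0.6,0.08,0],
    [0.75,0.1,0],
    [0.8,0.1,0]
  ],
  "turn": [
    [0,0,0],
    [0,0,0],
    [0,0,0],
    [0,0,0],
    [0,0,0]
  ],
  "jaw": [0,0,0,0,0]
}}

```text
time_s: 19.82
eef_pos: [0.4541, 0.1927, 0.1326]
eef_rot: [-0.001, 0.708, 0.706, -0.001]
wrist_force: [-1.1, -0.1, -0.6]
opening: 0.469
grasp_force: 60.6
```

Request:
{"api": "arm_command", "payload": {
  "dp": [
    [0,0,0],
    [0,0,0.1],
    [0,0,0.2],
    [0,0,0.25],
    [0,0,0.25]
  ],
  "turn": [
    [0,0,0],
    [0,0,0],
    [0,0,0],
    [0,0,0],
    [0,0,0]
  ],
  "jaw": [0,0,0,0,0]
}}

```text
time_s: 20.45
eef_pos: [0.4546, 0.19, 0.0709]
eef_rot: [-0.001, 0.709, 0.705, -0.001]
wrist_force: [-1.0, 0.0, -2.0]
opening: 0.47
grasp_force: 60.6
```

```bash
sh g.sh 457.2 192 38.5 0
```

```text
dp [0.008 0.011 0.13 ] turn [-0.004  0.001 -0.012] pos [454.6 190.   70.9] open 0.47 t 20.45 q6 0.16
```

Request:
{"api": "arm_command", "payload": {
  "dp": [
    [0.008,0.011,0.05],
    [0.008,0.011,0.1],
    [0.008,0.011,0.125],
    [0.008,0.011,0.125],
    [0.008,0.011,0.125]
  ],
  "turn": [
    [0,0,0],
    [0,0,0],
    [0,0,0],
    [0,0,0],
    [0,0,0]
  ],
  "jaw": [0,0,0,0,0]
}}

```text
time_s: 21.08
eef_pos: [0.4582, 0.1931, 0.0407]
eef_rot: [0.0, 0.709, 0.705, 0.0]
wrist_force: [-0.3, -0.1, -0.6]
opening: 0.47
grasp_force: 60.6
```

```bash
sh g.sh 457.2 192 37 0
```

```text
dp [-0.004 -0.004  0.015] turn [ 0.001 -0.    -0.01 ] pos [458.2 193.1  40.7] open 0.47 t 21.07 q6 0.16
```

Request:
{"api": "arm_command", "payload": {
  "dp": [
    [-0.004,-0.004,0.008],
    [-0.004,-0.004,0.013],
    [-0.004,-0.004,0.013],
    [-0.004,-0.004,0.013],
    [-0.004,-0.004,0.013]
  ],
  "turn": [
    [0,0,0],
    [0,0,0],
    [0,0,0],
    [0,0,0],
    [0,0,0]
  ],
  "jaw": [0,0,0,0,0]
}}

```text
time_s: 21.7
eef_pos: [0.4571, 0.1921, 0.0374]
eef_rot: [0.0, 0.709, 0.705, 0.0]
wrist_force: [-1.8, 0.8, 3.6]
opening: 0.469
grasp_force: 60.9
```

Request:
{"api": "arm_command", "payload": {
  "dp": [
    [0,0,0],
    [0,0,0],
    [0,0,0],
    [0,0,0],
    [0,0,0]
  ],
  "turn": [
    [0,0,0],
    [0,0,0],
    [0,0,0],
    [0,0,0],
    [0,0,0]
  ],
  "jaw": [0.5,0.55,0.6,0.65,0.7]
}}

```text
time_s: 22.32
eef_pos: [0.457, 0.192, 0.0373]
eef_rot: [0.0, 0.709, 0.705, 0.0]
wrist_force: [0.1, -0.7, 0.4]
opening: 0.699
grasp_force: 0.0
```

Request:
{"api": "arm_command", "payload": {
  "dp": [
    [0,0,-0.05],
    [0,0,-0.2],
    [0,0,-0.35],
    [0,0,-0.4],
    [0,0,-0.4]
  ],
  "turn": [
    [0,0,0],
    [0,0,0],
    [0,0,0],
    [0,0,0],
    [0,0,0]
  ],
  "jaw": [0.75,0.75,0.75,0.75,0.75]
}}

```text
time_s: 22.95
eef_pos: [0.4576, 0.1921, 0.1382]
eef_rot: [0.001, 0.709, 0.705, 0.001]
wrist_force: [-0.2, -0.5, -0.8]
opening: 0.751
grasp_force: 0.0
```

```bash
sh g.sh 555.5 -247 137 -12
```

```text
dp [-1.754  0.401  0.005] turn [ 0.004 -0.001  0.39 ] pos [457.6 192.1 138.2] open 0.751 t 22.95 q6 0.16
```

Request:
{"api": "arm_command", "payload": {
  "dp": [
    [-0.9,0.2,0],
    [-0.9,0.2,0],
    [-0.9,0.2,0],
    [-0.9,0.2,0],
    [-0.9,0.2,0]
  ],
  "turn": [
    [0,0,0.38],
    [0,0,0.38],
    [0,0,0.38],
    [0,0,0.38],
    [0,0,0.38]
  ],
  "jaw": [0.78,0.78,0.78,0.78,0.78]
}}

```text
time_s: 23.58
eef_pos: [0.5054, -0.0358, 0.1357]
eef_rot: [-0.001, 0.777, 0.63, -0.001]
wrist_force: [0.2, 0.4, 0.6]
opening: 0.777
grasp_force: 0.0
```

```bash
sh g.sh 555 -246.5 137 -12;  python3 - <<'E'
from h import *
a=camera("top");cv2.imwrite("pics/t3.png",a)
A=cv2.resize(a[160:250,210:290],None,fx=5,fy=5,interpolation=cv2.INTER_CUBIC);B=cv2.resize(a[150:206,395:475],None,fx=5,fy=5,interpolation=cv2.INTER_CUBIC)
cv2.imwrite("pics/f5.png",np.hstack([A,np.pad(B,((0,170),(0,0),(0,0)))]))
E
```

```text
dp [-0.783  0.369 -0.006] turn [-0.004  0.     0.001] pos [505.4 -35.8 135.7] open 0.777 t 23.57 q6 -0.1
```

View pics/f5.png

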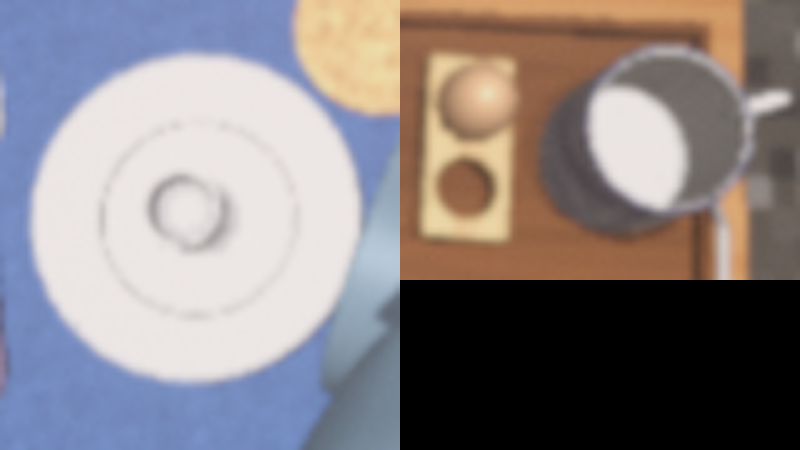

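The cup stands in the middle of the plate (rim about crop (192,212)), and the egg is at crop (479,100).

```bash
python3 -c "
from h import *
print(onplane('top',210+191/5-.4,160+211/5-.4,.056), proj('top',[.4570,.192,.056]), onplane('top',395+79/5-.4,150+100/5-.4,.049))"
```

```text
[0.45553749 0.18883419 0.056     ] (np.float64(246.6241659458114), np.float64(201.2166597510327)) [ 0.55611296 -0.24493936  0.049     ]
```

Request:
{"api": "arm_command", "payload": {
  "dp": [
    [-0.2,0.1,0],
    [-0.4,0.2,0],
    [-0.6,0.29,0],
    [-0.783,0.369,0],
    [-0.783,0.369,0]
  ],
  "turn": [
    [0,0,0],
    [0,0,0],
    [0,0,0],
    [0,0,0],
    [0,0,0]
  ],
  "jaw": [0.78,0.78,0.78,0.78,0.78]
}}

```text
time_s: 24.25
eef_pos: [0.5565, -0.2451, 0.136]
eef_rot: [-0.0, 0.776, 0.631, -0.0]
wrist_force: [-0.5, 0.7, -0.0]
opening: 0.779
grasp_force: 0.0
```

Request:
{"api": "arm_command", "payload": {
  "dp": [
    [0,0,0],
    [0,0,0.1],
    [0,0,0.16],
    [0,0,0.16],
    [0,0,0.16]
  ],
  "turn": [
    [0,0,0],
    [0,0,0],
    [0,0,0],
    [0,0,0],
    [0,0,0]
  ],
  "jaw": [0.78,0.78,0.78,0.78,0.78]
}}

```text
time_s: 24.88
eef_pos: [0.5569, -0.2432, 0.0979]
eef_rot: [0.0, 0.775, 0.632, 0.0]
wrist_force: [0.5, -0.1, -0.5]
opening: 0.781
grasp_force: 0.0
```

```bash
sh g.sh 555.5 -246 38 -12
python3 - <<'E'
from h import *
b=camera("scene");cv2.imwrite("pics/f6.png",cv2.resize(b[170:270,340:460],None,fx=4,fy=4))
E
```

```text
dp [-0.012 -0.003  0.24 ] turn [0.001 0.    0.012] pos [ 556.9 -243.2   97.9] open 0.781 t 24.88 q6 -0.4
```

View pics/f6.png

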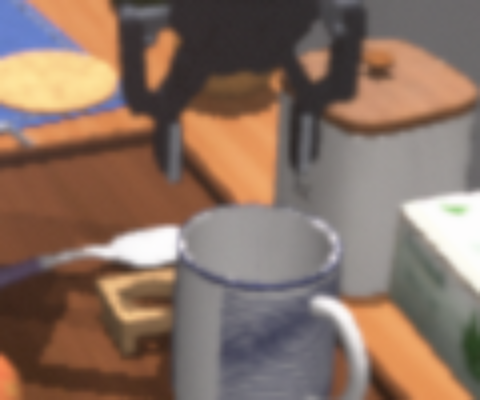

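The gripper is above the egg, with the canister's lid close behind its far knuckle (crop 330,80). I'll check the clearance.

Run:
```python
from h import *
# lid: same near-left corner in both views: scene crop f6 (345,130)-> near corner; top lid corner
a=cv2.imread("pics/top0.png");cv2.imwrite("pics/lid.png",cv2.resize(a[85:165,360:440],None,fx=5,fy=5,interpolation=cv2.INTER_CUBIC))
for z in(.1,.12,.14): print(z,onplane("top",378,138,z),onplane("top",414,136,z),onplane("scene",340+345/4,170+128/4,z),onplane("scene",340+285/4,170+75/4,z))
```

```text
0.1 [ 0.62706072 -0.14770066  0.1       ] [ 0.63558834 -0.24230153  0.1       ] [ 0.64618546 -0.20957645  0.1       ] [ 0.6443578  -0.13138277  0.1       ]
0.12 [ 0.6214693  -0.14446602  0.12      ] [ 0.629829   -0.23720404  0.12      ] [ 0.62710729 -0.24389441  0.12      ] [ 0.62534341 -0.16842923  0.12      ]
0.14 [ 0.61587789 -0.14123138  0.14      ] [ 0.62406966 -0.23210655  0.14      ] [ 0.60802912 -0.27821237  0.14      ] [ 0.60632901 -0.20547569  0.14      ]
```

View pics/lid.png

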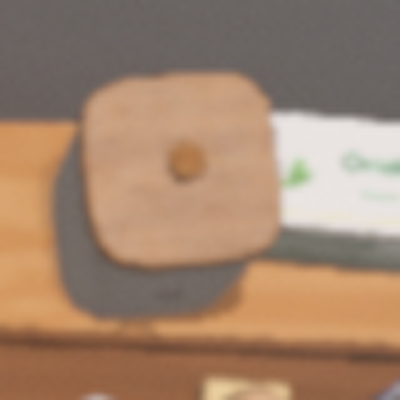

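The lid's near edge is at x≈0.627 (lid crop row 265), clear of the gripper's reach of 0.613 or less.

Request:
{"api": "arm_command", "payload": {
  "dp": [
    [-0.012,-0.003,0.08],
    [-0.012,-0.003,0.15],
    [-0.012,-0.003,0.21],
    [-0.012,-0.003,0.235],
    [-0.012,-0.003,0.235]
  ],
  "turn": [
    [0,0,0],
    [0,0,0],
    [0,0,0],
    [0,0,0],
    [0,0,0]
  ],
  "jaw": [0.68,0.68,0.68,0.68,0.68]
}}

```text
time_s: 25.55
eef_pos: [0.5548, -0.2462, 0.0377]
eef_rot: [-0.001, 0.775, 0.631, -0.0]
wrist_force: [-0.3, -0.2, -0.2]
opening: 0.682
grasp_force: 0.0
```

```bash
sh g.sh 555.5 -246 37.5 -12
```

```text
dp [0.001 0.003 0.001] turn [-0.002 -0.001  0.01 ] pos [ 554.8 -246.2   37.7] open 0.682 t 25.55 q6 -0.41
```

Request:
{"api": "arm_command", "payload": {
  "dp": [
    [0,0,0],
    [0,0,0],
    [0,0,0],
    [0,0,0],
    [0,0,0]
  ],
  "turn": [
    [0,0,0],
    [0,0,0],
    [0,0,0],
    [0,0,0],
    [0,0,0]
  ],
  "jaw": [0.6,0.5,0.4,0.3,0.3]
}}

```text
time_s: 26.18
eef_pos: [0.5546, -0.2464, 0.0394]
eef_rot: [-0.0, 0.775, 0.631, -0.0]
wrist_force: [-5.7, 0.1, 6.3]
opening: 0.464
grasp_force: 59.7
```

Request:
{"api": "arm_command", "payload": {
  "dp": [
    [0,0,0],
    [0,0,-0.05],
    [0,0,-0.15],
    [0,0,-0.3],
    [0,0,-0.4]
  ],
  "turn": [
    [0,0,0],
    [0,0,0],
    [0,0,0],
    [0,0,0],
    [0,0,0]
  ],
  "jaw": [0.3,0.3,0.3,0.3,0.3]
}}

```text
time_s: 26.8
eef_pos: [0.5563, -0.247, 0.1416]
eef_rot: [0.002, 0.775, 0.631, 0.001]
wrist_force: [0.7, -0.6, -0.8]
opening: 0.469
grasp_force: 60.7
```

```bash
sh g.sh 457 192 138 0
python3 - <<'E'
from h import *
b=camera("scene");cv2.imwrite("pics/f7.png",cv2.resize(b[150:250,340:460],None,fx=4,fy=4))
E
```

```text
dp [ 1.639 -0.745  0.01 ] turn [ 0.007  0.003 -0.39 ] pos [ 556.3 -247.   141.6] open 0.469 t 26.8 q6 -0.41
```

View pics/f7.png

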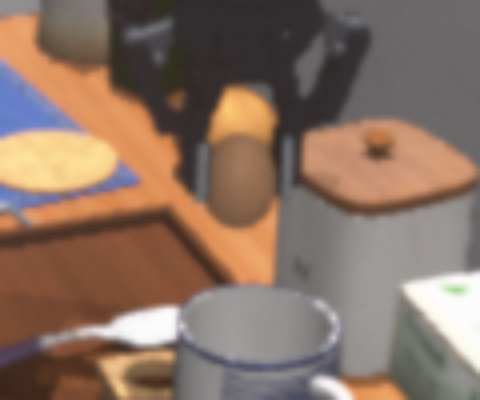

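The egg is held upright at crop (240,180). Moving it to the cup.

Request:
{"api": "arm_command", "payload": {
  "dp": [
    [0.15,-0.07,0],
    [0.35,-0.16,0],
    [0.55,-0.25,0],
    [0.75,-0.34,0],
    [0.85,-0.39,0]
  ],
  "turn": [
    [0,0,-0.07],
    [0,0,-0.15],
    [0,0,-0.23],
    [0,0,-0.31],
    [0,0,-0.39]
  ],
  "jaw": [0.3,0.3,0.3,0.3,0.3]
}}

```text
time_s: 27.48
eef_pos: [0.502, -0.016, 0.1386]
eef_rot: [0.0, 0.706, 0.708, 0.0]
wrist_force: [0.0, 0.4, -1.1]
opening: 0.461
grasp_force: 60.7
```

```bash
sh g.sh 457 190.5 138 0
```

```text
dp [ 0.827 -0.177  0.003] turn [ 0.001 -0.001  0.006] pos [502.  -16.  138.6] open 0.461 t 27.48 q6 -0.27
```

Request:
{"api": "arm_command", "payload": {
  "dp": [
    [0.2,-0.04,0],
    [0.42,-0.09,0],
    [0.62,-0.13,0],
    [0.78,-0.17,0],
    [0.827,-0.177,0]
  ],
  "turn": [
    [0,0,0],
    [0,0,0],
    [0,0,0],
    [0,0,0],
    [0,0,0]
  ],
  "jaw": [0.3,0.3,0.3,0.3,0.3]
}}

```text
time_s: 28.1
eef_pos: [0.4579, 0.1903, 0.1387]
eef_rot: [0.0, 0.706, 0.708, 0.0]
wrist_force: [0.2, -0.0, -0.4]
opening: 0.463
grasp_force: 60.7
```

Request:
{"api": "arm_command", "payload": {
  "dp": [
    [0,0,0],
    [0,0,0],
    [0,0,0.1],
    [0,0,0.15],
    [0,0,0.15]
  ],
  "turn": [
    [0,0,0],
    [0,0,0],
    [0,0,0],
    [0,0,0],
    [0,0,0]
  ],
  "jaw": [0.3,0.3,0.3,0.3,0.3]
}}

```text
time_s: 28.72
eef_pos: [0.4579, 0.1873, 0.1]
eef_rot: [-0.001, 0.708, 0.707, -0.001]
wrist_force: [-0.8, 1.1, -0.7]
opening: 0.463
grasp_force: 60.7
```

Request:
{"api": "arm_command", "payload": {
  "dp": [
    [0,0,0],
    [0,0,0],
    [0,0,0],
    [0,0,0],
    [0,0,0]
  ],
  "turn": [
    [0,0,0],
    [0,0,0],
    [0,0,0],
    [0,0,0],
    [0,0,0]
  ],
  "jaw": [0.3,0.3,0.3,0.3,0.3]
}}

```text
time_s: 29.35
eef_pos: [0.4586, 0.1882, 0.1012]
eef_rot: [0.0, 0.707, 0.707, 0.0]
wrist_force: [0.1, -0.3, -0.8]
opening: 0.464
grasp_force: 60.7
```

```bash
sh g.sh 457 190.8 64 0
```

```text
dp [ 0.01  -0.006  0.149] turn [ 0. -0.  0.] pos [458.6 188.2 101.2] open 0.464 t 29.35 q6 0.15
```

Request:
{"api": "arm_command", "payload": {
  "dp": [
    [0.01,-0.006,0.05],
    [0.01,-0.006,0.09],
    [0.01,-0.006,0.12],
    [0.01,-0.006,0.135],
    [0.01,-0.006,0.14]
  ],
  "turn": [
    [0,0,0],
    [0,0,0],
    [0,0,0],
    [0,0,0],
    [0,0,0]
  ],
  "jaw": [0.3,0.3,0.3,0.3,0.3]
}}

```text
time_s: 29.98
eef_pos: [0.4571, 0.1907, 0.0658]
eef_rot: [-0.0, 0.707, 0.707, -0.0]
wrist_force: [-0.2, 1.0, 1.2]
opening: 0.463
grasp_force: 60.8
```

```bash
sh g.sh 457 190.8 63 0
```

```text
dp [ 0.    -0.     0.011] turn [-0.  0. -0.] pos [457.1 190.7  65.8] open 0.463 t 29.98 q6 0.16
```

Request:
{"api": "arm_command", "payload": {
  "dp": [
    [0,0,0.004],
    [0,0,0.007],
    [0,0,0.007],
    [0,0,0.007],
    [0,0,0.007]
  ],
  "turn": [
    [0,0,0],
    [0,0,0],
    [0,0,0],
    [0,0,0],
    [0,0,0]
  ],
  "jaw": [0.3,0.3,0.3,0.3,0.3]
}}

```text
time_s: 30.6
eef_pos: [0.4578, 0.191, 0.0653]
eef_rot: [0.0, 0.707, 0.707, 0.001]
wrist_force: [-1.2, 0.8, 5.8]
opening: 0.466
grasp_force: 61.3
```

```bash
sh g.sh 457 190.8 63 0
python3 - <<'E'
from h import *
b=camera("scene");print(get_obs()["wrist_force"]);cv2.imwrite("pics/f8.png",cv2.resize(b[140:220,250:370],None,fx=5,fy=5))
E
```

```text
dp [-0.001 -0.003  0.009] turn [ 0.003 -0.001  0.   ] pos [457.8 191.   65.3] open 0.466 t 30.6 q6 0.16
[-1.85915033  0.59070091  6.09556577]
```

View pics/f8.png

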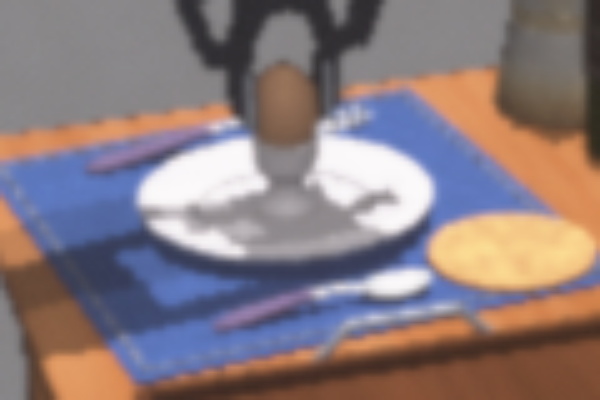

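The egg sits in the cup, in line with it (crop (287,110) over (286,165)), and contact is felt. Releasing.

Request:
{"api": "arm_command", "payload": {
  "dp": [
    [0,0,0],
    [0,0,0],
    [0,0,0],
    [0,0,0],
    [0,0,0]
  ],
  "turn": [
    [0,0,0],
    [0,0,0],
    [0,0,0],
    [0,0,0],
    [0,0,0]
  ],
  "jaw": [0.48,0.52,0.58,0.65,0.72]
}}

```text
time_s: 31.28
eef_pos: [0.4569, 0.1906, 0.0641]
eef_rot: [-0.0, 0.707, 0.707, -0.0]
wrist_force: [-0.2, 0.1, 0.3]
opening: 0.721
grasp_force: 0.0
```

Request:
{"api": "arm_command", "payload": {
  "dp": [
    [0,0,-0.05],
    [0,0,-0.2],
    [0,0,-0.35],
    [0,0,-0.5],
    [0,0,-0.5]
  ],
  "turn": [
    [0,0,0],
    [0,0,0],
    [0,0,0],
    [0,0,0],
    [0,0,0]
  ],
  "jaw": [0.72,0.72,0.72,0.72,0.72]
}}

```text
time_s: 31.9
eef_pos: [0.4595, 0.1912, 0.1936]
eef_rot: [0.002, 0.707, 0.707, 0.003]
wrist_force: [0.4, 0.9, 0.3]
opening: 0.717
grasp_force: 0.0
```

```bash
sh g.sh 491.5 -331.5 190 0
```

```text
dp [-2.091  0.127  0.013] turn [ 0.015 -0.002  0.   ] pos [459.5 191.2 193.6] open 0.717 t 31.9 q6 0.16
```

Request:
{"api": "arm_command", "payload": {
  "dp": [
    [-1,0.06,0],
    [-1,0.06,0],
    [-1,0.06,0],
    [-1,0.06,0],
    [-1,0.06,0]
  ],
  "turn": [
    [0,0,0],
    [0,0,0],
    [0,0,0],
    [0,0,0],
    [0,0,0]
  ],
  "jaw": [0.48,0.48,0.48,0.48,0.48]
}}

```text
time_s: 32.52
eef_pos: [0.4718, -0.0633, 0.189]
eef_rot: [0.0, 0.709, 0.705, -0.0]
wrist_force: [0.2, 1.4, -0.3]
opening: 0.478
grasp_force: 0.0
```

Request:
{"api": "arm_command", "payload": {
  "dp": [
    [-0.95,0.06,0],
    [-0.95,0.06,0],
    [-0.95,0.06,0],
    [-0.95,0.06,0],
    [-0.95,0.06,0]
  ],
  "turn": [
    [0,0,0],
    [0,0,0],
    [0,0,0],
    [0,0,0],
    [0,0,0]
  ],
  "jaw": [0.48,0.48,0.48,0.48,0.48]
}}

```text
time_s: 33.15
eef_pos: [0.4869, -0.2987, 0.1885]
eef_rot: [-0.0, 0.708, 0.706, -0.0]
wrist_force: [-0.5, -0.1, -0.1]
opening: 0.48
grasp_force: 0.0
```

```bash
sh g.sh 491.5 -331.5 140 0
python3 - <<'E'
from h import *
a=camera("top");cv2.imwrite("pics/t4.png",a)
for z in(.110,):
  print([proj("top",[.5305+.0435*np.cos(t),-.331+.0435*np.sin(t),z]) for t in np.radians([0,90,180,270])],[proj("scene",[.5305+.0435*np.cos(t),-.331+.0435*np.sin(t),z]) for t in np.radians([0,90,180,270])])
E
```

```text
dp [-0.131  0.019  0.194] turn [-0.001 -0.001 -0.006] pos [ 486.9 -298.7  188.5] open 0.48 t 33.15 q6 -0.75
[(np.float64(449.16431319666316), np.float64(159.310765380697)), (np.float64(432.6775063644759), np.float64(175.43084765829872)), (np.float64(449.69843140683616), np.float64(192.73352309898604)), (np.float64(466.1233509879321), np.float64(176.43249922129579))] [(np.float64(422.4557290055759), np.float64(227.42455161110104)), (np.float64(395.56268276919866), np.float64(221.3842432249642)), (np.float64(385.1254653474085), np.float64(234.35606815013415)), (np.float64(413.00690696379775), np.float64(240.9864403736885))]
```

Request:
{"api": "arm_command", "payload": {
  "dp": [
    [-0.131,0.019,0.1],
    [-0.131,0.019,0.194],
    [-0.131,0.019,0.194],
    [-0.131,0.019,0.194],
    [-0.131,0.019,0.194]
  ],
  "turn": [
    [0,0,0],
    [0,0,0],
    [0,0,0],
    [0,0,0],
    [0,0,0]
  ],
  "jaw": [0.48,0.48,0.48,0.48,0.48]
}}

```text
time_s: 33.83
eef_pos: [0.4926, -0.3292, 0.1422]
eef_rot: [0.001, 0.707, 0.708, 0.0]
wrist_force: [0.8, -0.0, 0.9]
opening: 0.477
grasp_force: 0.0
```

```bash
sh g.sh 491.5 -331.5 85 0
```

```text
dp [-0.009 -0.005  0.229] turn [0.003 0.003 0.002] pos [ 492.6 -329.2  142.2] open 0.477 t 33.83 q6 -0.79
```

Request:
{"api": "arm_command", "payload": {
  "dp": [
    [-0.009,-0.003,0.05],
    [-0.009,-0.003,0.12],
    [-0.009,-0.003,0.18],
    [-0.009,-0.003,0.22],
    [-0.009,-0.003,0.225]
  ],
  "turn": [
    [0,0,0],
    [0,0,0],
    [0,0,0],
    [0,0,0],
    [0,0,0]
  ],
  "jaw": [0.48,0.48,0.48,0.48,0.48]
}}

```text
time_s: 34.45
eef_pos: [0.4904, -0.3313, 0.0831]
eef_rot: [-0.001, 0.707, 0.707, 0.0]
wrist_force: [-0.0, 0.2, -0.4]
opening: 0.48
grasp_force: 0.0
```

Request:
{"api": "arm_command", "payload": {
  "dp": [
    [0,0,0],
    [0,0,0],
    [0,0,0],
    [0,0,0],
    [0,0,0]
  ],
  "turn": [
    [0,0,0],
    [0,0,0],
    [0,0,0],
    [0,0,0],
    [0,0,0]
  ],
  "jaw": [0.4,0.3,0.2,0.1,0]
}}

```text
time_s: 35.08
eef_pos: [0.4918, -0.3319, 0.0853]
eef_rot: [0.001, 0.707, 0.707, 0.0]
wrist_force: [1.4, 1.2, 2.7]
opening: 0.054
grasp_force: 61.7
```

Request:
{"api": "arm_command", "payload": {
  "dp": [
    [0,0,0],
    [0,0,0],
    [0,0,-0.02],
    [0,0,-0.08],
    [0,0,-0.16]
  ],
  "turn": [
    [0,0,0],
    [0,0,0],
    [0,0,0],
    [0,0,0],
    [0,0,0]
  ],
  "jaw": [0,0,0,0,0]
}}

```text
time_s: 35.7
eef_pos: [0.4903, -0.3315, 0.1248]
eef_rot: [-0.001, 0.707, 0.707, -0.0]
wrist_force: [0.7, 0.2, -3.3]
opening: 0.051
grasp_force: 61.1
```

```bash
sh g.sh 528.5 94.5 200 0
python3 - <<'E'
from h import *
b=camera("scene");cv2.imwrite("pics/f9.png",cv2.resize(b[160:290,340:480],None,fx=4,fy=4))
E
```

```text
dp [ 1.704  0.152 -0.299] turn [-0.003 -0.002 -0.   ] pos [ 490.3 -331.5  124.8] open 0.051 t 35.7 q6 -0.79
```

View pics/f9.png

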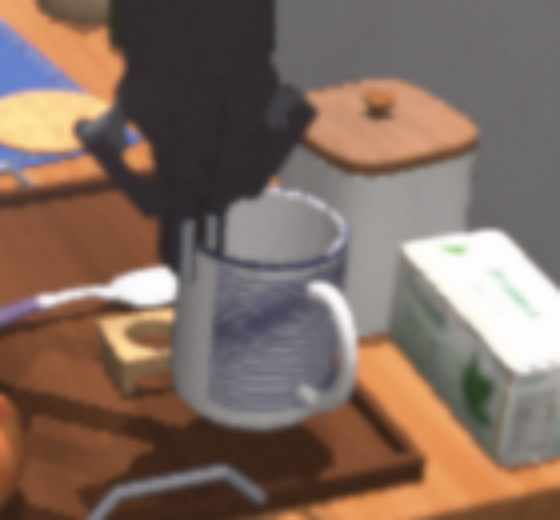

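The mug is held by its near wall and hangs upright with its foot clear of the tray. Carrying it over.

Request:
{"api": "arm_command", "payload": {
  "dp": [
    [0.02,0,-0.08],
    [0.1,0.01,-0.18],
    [0.26,0.02,-0.25],
    [0.44,0.04,-0.25],
    [0.58,0.05,-0.25]
  ],
  "turn": [
    [0,0,0],
    [0,0,0],
    [0,0,0],
    [0,0,0],
    [0,0,0]
  ],
  "jaw": [0,0,0,0,0]
}}

```text
time_s: 36.38
eef_pos: [0.5036, -0.1849, 0.1884]
eef_rot: [0.0, 0.707, 0.707, 0.0]
wrist_force: [0.2, 0.5, -3.4]
opening: 0.053
grasp_force: 61.2
```

Request:
{"api": "arm_command", "payload": {
  "dp": [
    [0.15,0.01,0],
    [0.31,0.03,0],
    [0.47,0.04,0],
    [0.6,0.05,0],
    [0.7,0.06,0]
  ],
  "turn": [
    [0,0,0],
    [0,0,0],
    [0,0,0],
    [0,0,0],
    [0,0,0]
  ],
  "jaw": [0,0,0,0,0]
}}

```text
time_s: 37.0
eef_pos: [0.5183, -0.01, 0.1881]
eef_rot: [0.0, 0.707, 0.707, 0.0]
wrist_force: [0.4, -1.4, -3.2]
opening: 0.053
grasp_force: 61.2
```

```bash
sh g.sh 527 94.5 187 0
```

```text
dp [0.418 0.035 0.004] turn [ 0.001 -0.     0.002] pos [518.3 -10.  188.1] open 0.053 t 37.0 q6 -0.25
```

Request:
{"api": "arm_command", "payload": {
  "dp": [
    [0.12,0.01,0],
    [0.26,0.02,0],
    [0.37,0.03,0],
    [0.418,0.035,0],
    [0.418,0.035,0]
  ],
  "turn": [
    [0,0,0],
    [0,0,0],
    [0,0,0],
    [0,0,0],
    [0,0,0]
  ],
  "jaw": [0,0,0,0,0]
}}

```text
time_s: 37.62
eef_pos: [0.5272, 0.0931, 0.1875]
eef_rot: [0.0, 0.707, 0.708, 0.0]
wrist_force: [0.4, -0.1, -2.9]
opening: 0.053
grasp_force: 61.1
```

Request:
{"api": "arm_command", "payload": {
  "dp": [
    [0,0,0.05],
    [0,0,0.15],
    [0,0,0.25],
    [0,0,0.32],
    [0,0,0.32]
  ],
  "turn": [
    [0,0,0],
    [0,0,0],
    [0,0,0],
    [0,0,0],
    [0,0,0]
  ],
  "jaw": [0,0,0,0,0]
}}

```text
time_s: 38.25
eef_pos: [0.5259, 0.0921, 0.1052]
eef_rot: [-0.001, 0.707, 0.707, -0.001]
wrist_force: [0.4, -1.0, -3.4]
opening: 0.049
grasp_force: 61.2
```

Request:
{"api": "arm_command", "payload": {
  "dp": [
    [0,0,0],
    [0,0,0],
    [0,0,0],
    [0,0,0],
    [0,0,0]
  ],
  "turn": [
    [0,0,0],
    [0,0,0],
    [0,0,0],
    [0,0,0],
    [0,0,0]
  ],
  "jaw": [0,0,0,0,0]
}}

```text
time_s: 38.88
eef_pos: [0.5274, 0.0928, 0.1072]
eef_rot: [0.0, 0.707, 0.707, 0.0]
wrist_force: [0.6, 0.1, -3.5]
opening: 0.053
grasp_force: 61.2
```

```bash
sh g.sh 527.3 94.5 88 0
python3 - <<'E'
from h import *
a=camera("top");b=camera("scene")
A=cv2.resize(a[115:215,230:330],None,fx=4,fy=4,interpolation=cv2.INTER_CUBIC);B=cv2.resize(b[130:230,300:400],None,fx=4,fy=4,interpolation=cv2.INTER_CUBIC)
cv2.imwrite("pics/g0.png",np.hstack([A,B]))
p=get_obs()["eef_pos"];f=p[2]-.0793;ax=p+[.040,0,0]
for z,n in((f,"foot"),(f+.104,"rim")):
  print(n,[tuple(np.round(4*(np.array(proj("scene",[ax[0]+.0435*np.cos(t),ax[1]+.0435*np.sin(t),z]))-[300,130])+[400,0])) for t in np.radians([0,90,180,270])],[tuple(np.round(4*(np.array(proj("top",[ax[0]+.0435*np.cos(t),ax[1]+.0435*np.sin(t),z]))-[230,115]))) for t in np.radians([0,90,180,270])])
E
```

```text
dp [ 0.007 -0.     0.077] turn [ 0.001 -0.     0.   ] pos [527.4  92.8 107.2] open 0.053 t 38.88 q6 -0.05
foot [(np.float64(665.0), np.float64(205.0)), (np.float64(589.0), np.float64(190.0)), (np.float64(552.0), np.float64(223.0)), (np.float64(630.0), np.float64(238.0))] [(np.float64(228.0), np.float64(132.0)), (np.float64(162.0), np.float64(192.0)), (np.float64(223.0), np.float64(256.0)), (np.float64(289.0), np.float64(196.0))]
rim [(np.float64(666.0), np.float64(73.0)), (np.float64(589.0), np.float64(60.0)), (np.float64(551.0), np.float64(89.0)), (np.float64(631.0), np.float64(103.0))] [(np.float64(218.0), np.float64(92.0)), (np.float64(145.0), np.float64(158.0)), (np.float64(213.0), np.float64(228.0)), (np.float64(285.0), np.float64(162.0))]
```

View pics/g0.png

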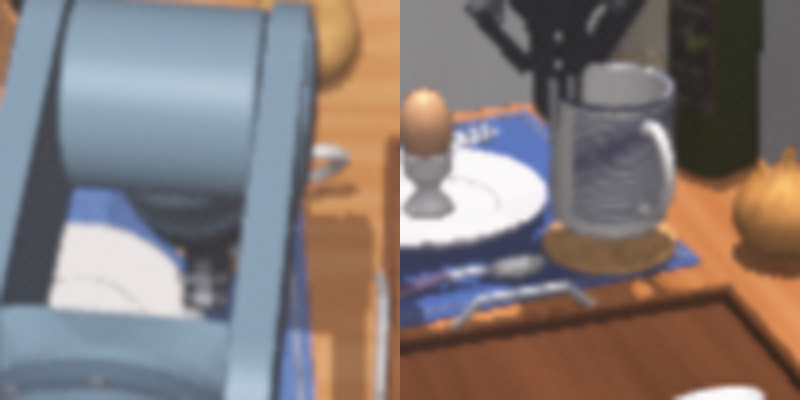

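Egg and cup stand upright, and the mug hangs over the coaster. Its silhouette centre is at crop 612 against the coaster's 610, so I'll shift about 1 mm nearer and lower.

Request:
{"api": "arm_command", "payload": {
  "dp": [
    [0.005,-0.004,0.03],
    [0.005,-0.004,0.05],
    [0.005,-0.004,0.065],
    [0.005,-0.004,0.07],
    [0.005,-0.004,0.07]
  ],
  "turn": [
    [0,0,0],
    [0,0,0],
    [0,0,0],
    [0,0,0],
    [0,0,0]
  ],
  "jaw": [0,0,0,0,0]
}}

```text
time_s: 39.6
eef_pos: [0.5264, 0.094, 0.0895]
eef_rot: [0.0, 0.707, 0.707, 0.0]
wrist_force: [0.1, 0.4, -3.5]
opening: 0.057
grasp_force: 61.2
```

```bash
sh g.sh 526.2 94.3 87.3 0
```

```text
dp [ 0.001 -0.001  0.009] turn [ 0. -0.  0.] pos [526.4  94.   89.5] open 0.057 t 39.6 q6 -0.05
```

Request:
{"api": "arm_command", "payload": {
  "dp": [
    [0,0,0.004],
    [0,0,0.007],
    [0,0,0.009],
    [0,0,0.009],
    [0,0,0.009]
  ],
  "turn": [
    [0,0,0],
    [0,0,0],
    [0,0,0],
    [0,0,0],
    [0,0,0]
  ],
  "jaw": [0,0,0,0,0]
}}

```text
time_s: 40.22
eef_pos: [0.5258, 0.0941, 0.0884]
eef_rot: [-0.0, 0.707, 0.707, -0.0]
wrist_force: [-8.7, 0.3, 9.9]
opening: 0.05
grasp_force: 64.0
```

Request:
{"api": "arm_command", "payload": {
  "dp": [
    [0,0,-0.003],
    [0,0,-0.003],
    [0,0,-0.003],
    [0,0,-0.003],
    [0,0,-0.003]
  ],
  "turn": [
    [0,0,0],
    [0,0,0],
    [0,0,0],
    [0,0,0],
    [0,0,0]
  ],
  "jaw": [0,0.1,0.2,0.3,0.42]
}}

```text
time_s: 40.85
eef_pos: [0.5265, 0.0939, 0.088]
eef_rot: [0.0, 0.707, 0.707, 0.0]
wrist_force: [-0.3, -0.8, -0.1]
opening: 0.422
grasp_force: 0.0
```

Request:
{"api": "arm_command", "payload": {
  "dp": [
    [0,0,-0.05],
    [0,0,-0.15],
    [0,0,-0.3],
    [0,0,-0.5],
    [0,0,-0.5]
  ],
  "turn": [
    [0,0,0],
    [0,0,0],
    [0,0,0],
    [0,0,0],
    [0,0,0]
  ],
  "jaw": [0.42,0.42,0.42,0.42,0.42]
}}

```text
time_s: 41.48
eef_pos: [0.5295, 0.0939, 0.2189]
eef_rot: [0.004, 0.707, 0.707, 0.003]
wrist_force: [0.3, 0.5, -0.0]
opening: 0.417
grasp_force: 0.0
```

Request:
{"api": "arm_command", "payload": {
  "dp": [
    [-0.9,-0.2,0],
    [-0.9,-0.2,0],
    [-0.9,-0.2,0],
    [-0.9,-0.2,0],
    [-0.9,-0.2,0]
  ],
  "turn": [
    [0,0,0],
    [0,0,0],
    [0,0,0],
    [0,0,0],
    [0,0,0]
  ],
  "jaw": [0.42,0.42,0.42,0.42,0.42]
}}

```text
time_s: 42.1
eef_pos: [0.4755, -0.1336, 0.2129]
eef_rot: [-0.0, 0.709, 0.705, -0.0]
wrist_force: [-0.2, 1.3, 0.3]
opening: 0.418
grasp_force: 0.0
```

Run:
```python
from h import *
a=camera("top");b=camera("scene")
A=cv2.resize(a[140:260,190:320],None,fx=3.4,fy=3.4,interpolation=cv2.INTER_CUBIC);B=cv2.resize(b[130:230,240:370+10],None,fx=2.5,fy=2.5,interpolation=cv2.INTER_CUBIC)
B=np.pad(B,((0,A.shape[0]-B.shape[0]),(0,0),(0,0)));cv2.imwrite("pics/end.png",np.hstack([A,B]));print(get_obs()["eef_pos"],A.shape)
for z,c in((.112,"rim"),(.008,"foot")):print(c,[np.round(3.4*(np.array(proj("top",[.5673+.0435*np.cos(t),.0944+.0435*np.sin(t),z]))-[190,140])) for t in np.radians([0,90,180,270])])
```

```text
[ 0.47599411 -0.13099826  0.21277334] (408, 442, 3)
rim [array([321.,  -0.]), array([260.,  55.]), array([316., 114.]), array([377.,  58.])]
foot [array([329.,  33.]), array([274.,  83.]), array([325., 137.]), array([380.,  86.])]
```

View pics/end.png

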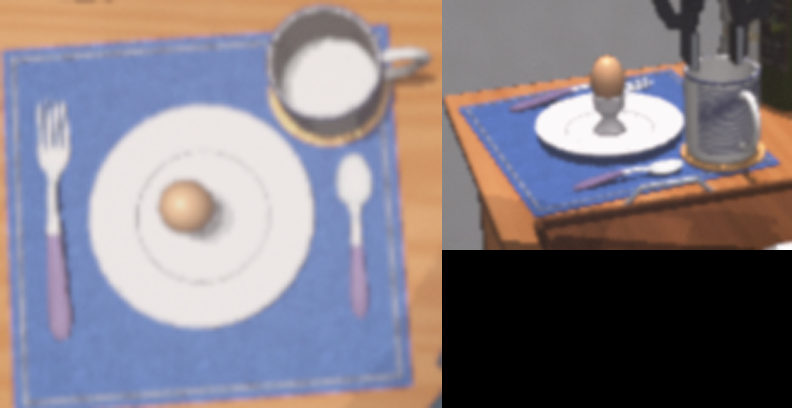

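The table is laid: fork and teaspoon parallel, egg upright in the cup, mug upright on the coaster at crop (326,65), possibly a few mm off centre. I'll check the mug numerically, without further viewing.

Run:
```python
from h import *
def ext(name,win,ax,src):
    x0,x1,y0,y1=win;h=cv2.cvtColor(src,cv2.COLOR_BGR2HSV)[y0:y1,x0:x1].astype(int)
    # mug: low saturation
    m=((h[...,1]<65)).astype(np.uint8)*255
    m=cv2.morphologyEx(m,cv2.MORPH_OPEN,np.ones((5,5)))
    n,l,st,ce=cv2.connectedComponentsWithStats(m);
    print(name,[(st[i][:4]+[x0,y0,0,0],st[i][4]) for i in range(1,n) if st[i][4]>200])
    P=[proj(name,[ax[0]+.0435*np.cos(t),ax[1]+.0435*np.sin(t),z]) for z in ax[2:] for t in np.linspace(0,6.28,90)]
    P=np.array(P);print(" pred",P.min(0),P.max(0))
a=camera("top");b=camera("scene")
cv2.imwrite("pics/e_top.png",a)
ext("top",(440-15,475,150,215),(.5305,-.331,.006,.110),cv2.imread("pics/top0.png"))
ext("top",(262,318,138,188),(.5673,.0944,.008,.112),a)
h=cv2.cvtColor(a,cv2.COLOR_BGR2HSV)
for r in(150,158): print(r,[tuple(h[r,c]) for c in range(264,276)])
for c in(285,): print(c,[(r,*map(int,h[r,c])) for r in list(range(136,148))+list(range(172,188))])
```

```text
top [(array([425, 150,  50,  65]), np.int32(1842))]
 pred [421.71061276 159.31076538] [466.11751178 197.63533913]
top [(array([268, 142,  38,  38]), np.int32(1116))]
 pred [266.52508382 139.98727139] [301.85049696 180.2443547 ]
150 [(np.uint8(122), np.uint8(53), np.uint8(186)), (np.uint8(122), np.uint8(55), np.uint8(184)), (np.uint8(119), np.uint8(57), np.uint8(184)), (np.uint8(117), np.uint8(64), np.uint8(183)), (np.uint8(118), np.uint8(63), np.uint8(179)), (np.uint8(122), np.uint8(49), np.uint8(171)), (np.uint8(131), np.uint8(24), np.uint8(167)), (np.uint8(150), np.uint8(11), np.uint8(165)), (np.uint8(173), np.uint8(15), np.uint8(138)), (np.uint8(3), np.uint8(20), np.uint8(116)), (np.uint8(6), np.uint8(23), np.uint8(113)), (np.uint8(6), np.uint8(22), np.uint8(115))]
158 [(np.uint8(112), np.uint8(94), np.uint8(189)), (np.uint8(111), np.uint8(94), np.uint8(189)), (np.uint8(112), np.uint8(94), np.uint8(189)), (np.uint8(114), np.uint8(80), np.uint8(178)), (np.uint8(123), np.uint8(31), np.uint8(157)), (np.uint8(170), np.uint8(10), np.uint8(156)), (np.uint8(4), np.uint8(16), np.uint8(130)), (np.uint8(7), np.uint8(20), np.uint8(115)), (np.uint8(3), np.uint8(20), np.uint8(116)), (np.uint8(4), np.uint8(17), np.uint8(119)), (np.uint8(0), np.uint8(13), np.uint8(137)), (np.uint8(8), np.uint8(12), np.uint8(167))]
285 [(136, 15, 126, 213), (137, 14, 125, 213), (138, 14, 126, 212), (139, 14, 128, 207), (140, 12, 114, 197), (141, 7, 62, 178), (142, 171, 21, 155), (143, 176, 16, 128), (144, 8, 24, 117), (145, 8, 24, 116), (146, 8, 24, 116), (147, 5, 24, 115), (172, 4, 8, 232), (173, 175, 7, 216), (174, 146, 10, 176), (175, 150, 16, 130), (176, 176, 15, 117), (177, 4, 17, 119), (178, 6, 21, 119), (179, 10, 41, 130), (180, 14, 77, 165), (181, 16, 83, 199), (182, 12, 55, 199), (183, 127, 40, 173), (184, 113, 89, 184), (185, 112, 93, 186), (186, 112, 94, 188), (187, 112, 92, 189)]
```

Mug silhouette matches the coaster centre within about 2 mm. Handing in.

```bash
python3 -c "
from bench import *
print(hand_in())"
```

```text
the job is handed in; nothing more can be done
None
```

The breakfast place is laid as asked and handed in at about 42 s, with the mug centred to about 2 mm and the tablespoon left on the tray; I overran the picture limit, viewing 16 instead of 14.

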